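Pack the sauce pots, then swing the dessert dish round over its carrier

TASK

Pack this catering order: stand each of the two stray lidded sauce pots upright in the row that holds pots of its own width, leaving the pots already there standing in their rows, and let go of them. Then lift the dessert plate by its arched handle, turn it a quarter turn so that its long way lies along the long way of the open carrier box, and finish while still holding it, level and still, centred over the box and just clear above its rim (a finger's to a hand's breadth), without setting it down. The loose biscuit ball must stay in the middle of the plate all the time and not be touched, and the shaker and carton are to be left alone.

Things in the scene. Friction and masses are not known exactly. Their poses are not given: they have to be found in the camera images.
- narrow_pot_mid (a point): stray narrow sauce pot: upright cylinder 40 mm in diameter, 56 mm tall, white with a grey lid of the same diameter, loose on the table; the point is its centre, half-way up (28 mm above its underside), z up
- wide_pot_mid (a point): stray wide sauce pot: the same, but 54 mm in diameter, 56 mm tall; the point is its centre, half-way up
- narrow_row: narrow row: fixed open steel channel, outside 158 x 58 x 18 mm high, walls and floor 4 mm (50 mm wide inside), for 40 mm pots; origin under its centre on the table, x along its length, y across. One narrow pot already stands in its +x half; the free place is centred about 37 mm to -x of the origin. A pot standing in it has its centre 32 mm above the table
- wide_row: wide row: the same, outside 158 x 72 x 18 mm high (64 mm wide inside), for 54 mm pots; one wide pot already stands in its +x half, the free place is centred about 37 mm to -x of the origin. Which of the two rows is nearer the middle of the table varies
- narrow_set_mid (a point): narrow pot (40 mm diameter, 56 mm tall, loose) that already stands in the narrow row; the point is its centre, half-way up
- wide_set_mid (a point): wide pot (54 mm diameter, 56 mm tall, loose) that already stands in the wide row; the point is its centre, half-way up
- handle_mid (a point): middle of the plate's straight metal handle bar, the place to grasp it, 118 mm above the plate's underside; the load (about 0.4 kg) hangs in balance below it. Bar 176 mm long (x), 14 wide (y), 16 high, on a post at each end (x = +-84 mm). x along the bar and the plate's long way, z up. At the start the plate stands on the table, its long way roughly at right angles to the carrier's
- dish_mid (a point): middle of the hollow of the dessert plate, where the ball rests: 6 mm above the underside, 112 mm below handle_mid, same axes. The plate is loose, black, round (129 mm), rim 20 mm high, with an ear at each end of x (188 mm over the ears); its hollow rises 10 degrees from 10 to 36 mm from the middle, then 20 degrees to the rim at 62 mm
- ball_center (a point): centre of the loose biscuit ball, 32 mm in diameter, golden brown, 30 g, that rests in the middle of the plate's hollow and rolls if the plate is jerked or tilted
- mouth_mid (a point): centre of the mouth of the open carrier box, at rim height (85 mm above the table). The box is dark grey, fixed, 230 mm long (x) by 170 mm wide (y) outside, walls and floor 14 mm, a small grip on each end wall (254 mm over the grips); x along its long way, z up
- shaker: steel shaker, 48 mm in diameter, 102 mm tall, loose bystander; origin under its centre
- carton: cardboard carton 60 x 90 x 55 mm high, loose bystander; origin under its centre
Things that resemble listed ones, but are neither listed nor needed, are in the scene too. Leave any brown look-alike of the part that bears wide_pot_mid alone.

How it is judged:
By the outcome, as a careful person would: the job done as asked, in the order asked, and still so for the second after the job is handed in, while the arm keeps its last pose, push and grip.
It also fails if it takes over 72 s, if anything falls off the work surface, if the arm or the gripper's body presses on something with over 40 N, if the wrist force passes 120 N, or if a joint passes its speed limit or range.

ROBOT

A 6-joint arm with a two-finger parallel gripper is mounted at the origin on the work surface. World frame = base frame: x ahead of the robot, y to its left, z up, the work surface at z = 0. Lengths are in m, angles in degrees, forces in N, time in s.
With the tool pointing down it reaches from about 0.25 to 0.725 m from the base axis. Payload 4 kg.
Tool frame: the origin (TCP) lies at the very end of the fingers, on their centre line; the grasp point (between the pads) lies 19 mm behind it; z points along the fingers, y is the direction in which the jaws open and shut (so a half turn about z gives the same grasp; the last joint's range is limited). The gripper opens to 85 mm and grips with 20 to 120 N. Pads are 22 mm wide; open, the fingers measure 114 mm over their backs; the gripper's body (76 mm by 85 mm) begins 54 mm behind the grasp point. The pads swing forward as they close: fully open they stand 13 mm farther back than shut.
Start: joints at [-65.317, 13.785, 0.286, 76.501, 0, 90], TCP at [0.209, -0.454, 0.231] pointing down, gripper open.
Joint ranges: [-155.79, 155.79], [-60.16, 107.12], [-62.33, 73.08], [-114, 123.19], [-81.49, 82.49], [-180, 180]. Speed limits (degrees/s): [159.86, 159.86, 180, 180, 180, 180].

INTERFACE

Orientations are given as a 3x3 rotation matrix whose columns are the frame's x, y, z axes.
In Python, from cell import robot gives the robot as it stands. The module is installed in compiled form; this text tells all that it offers.
- The arm moves only by the tool jog_arm, never from a script. Its argument "targets" is one flat list of numbers, 7 for each row, row after row: the finger opening in cm, from 0 to 8.54, then the shift along the tool's x, y, z in cm, then the turn, a rotation vector about the tool's x, y, z in rad. A call has exactly 5 rows; each row is the pose to reach, as a shift and turn from the pose commanded when the call began, along the tool's axes at that moment; what a row does not reach only later rows make up. A row lasts 1/8 s, in which the tool goes at most 62.5 mm and 10.7 degrees, less where a joint would pass 70% of its speed; a pose out of reach is approached as far as the arm can. A call with a gripper value outside its range is refused whole. The fingers move at their own pace and stop on an object; "newtons" is the grip in N (left out, the last holds). Time passes only in rows, so rows that repeat a pose let the fingers close, or fill a call up. It gives the time, the measured TCP pose, the force and the opening at its end, in the units of the state.
- robot.read_state(): the state, without advancing time (a new reading comes with each control period).
- robot.get_image(name): name is "side" or "top"; returns a dict with "img" (384x512x3 uint8, red, green, blue), "range_z" (384x512 float32, m along the optical axis (not along the pixel's ray), 0 where there is no reading), "camera_matrix" (3x3 intrinsics, pixels), "world_to_cam" (4x4, takes a point from world to camera coordinates). Camera axes: x right, y up, looking along -z (the intrinsics and any distortion apply to the point x, -y, -z); pixel columns grow to the right and rows downward; lengths in m; the calibration is good to about 2 mm. A picture is of the moment at which its call begins.
- robot.hand_in(): hands the job in, once; it reports no verdict.
Trained networks look in a picture, given as the dict that the camera call returned (one of the last four; its "shot" number tells which), for a name from the list of things; names that differ only in an ending like _2 or _b are one class to them, and where a whole thing is asked for, a point or a joint stands for the part that bears it (a point fixed in the world has none). Each returns a list of dicts, best first, with "confidence" (0 to 1); they miss things now and then, are a little off and sometimes report something else, mostly with a low value. They report only what shows in the picture. A call takes as long as a camera call. They do not tell look-alikes from the thing itself.
- robot.boxes_of(picture, query): "centre" ([column, row] as shares, 0 to 1, of the picture: columns of its width, rows of its height, amid what is visible of it).
- robot.outline_of(picture, query): "pixels" (384x512 bool, what is visible of it) and "centre" ([column, row] as shares, 0 to 1, of the picture: columns of its width, rows of its height, amid what is visible of it).
- robot.mark_of(picture, query): "centre" ([column, row] as shares, 0 to 1, of the picture: columns of its width, rows of its height: a listed point, or the origin of a listed thing).
The state is a dict: "time_s": time; "q": joint angles; "joint_vel": joint speeds; "joint_efforts": joint torques, N m; "ee_pos": TCP position; "ee_rot": TCP orientation; "force": force on the tool from outside, world axes, zero at the start; "moment": the same for the moment, N m; "gripper_width": finger opening in m.
Only numpy, scipy, OpenCV 4.12 (cv2) and the standard library are available. Lean on these libraries where they do the work, as an engineer would, in place of code of your own. Each camera call takes 0.05 s, during which the arm holds its last target.

## Working session

There is one attempt and no reset: what is moved stays moved. The work goes in short steps, Python scripts to look and compute and a tool call to move; the robot and the scene stay as the last step left them, time stands still between calls to the robot, and variables do not carry over. Pictures are saved under pics/ and viewed, and the job is handed in when it is done.

Besides the shell and the picture viewer there is one more tool, called after ">>>" as name(argument=value, ...), one argument or row to a line, values as JSON. jog_arm: Moves the arm, as the interface text tells. Its arguments: {"type":"object","properties":{"targets":{"type":"array"},"newtons":{"type":"number"}},"required":["targets"]}

```bash
mkdir -p pics; ls; python3 - <<'E'
from cell import robot
import cv2,pickle
print(robot.read_state())
for n in ("side","top"):
    p=robot.get_image(n); print(n,p["camera_matrix"],p["world_to_cam"],p.keys())
    cv2.imwrite(f"pics/{n}0.png",cv2.resize(p["img"][:,:,::-1],(800,600)))
    pickle.dump(p,open(f"{n}0.pkl","wb"))
E
```

```text
pics
{'time_s': 0.0, 'q': array([-6.53184108e+01,  1.38325676e+01,  2.13547777e-01,  7.65011313e+01,
        1.36013040e-03,  9.00000147e+01]), 'joint_vel': array([ 0.04024599, -0.08043783,  0.00548951, -0.03770774, -0.06240568,
        0.01722173]), 'joint_efforts': array([ 5.62639343e-04, -3.72319758e+01,  2.52407652e+01,  1.68231258e-02,
        1.24661178e-04, -5.93363225e-07]), 'ee_pos': array([ 0.20853113, -0.45374595,  0.23040863]), 'ee_rot': array([[ 9.08642531e-01,  4.17573971e-01, -8.54098000e-04],
       [ 4.17574844e-01, -9.08640513e-01,  1.91536413e-03],
       [ 2.37381631e-05, -2.09703115e-03, -9.99997801e-01]]), 'force': array([0.55076416, 0.16853131, 0.52428729]), 'moment': array([-0.02919999,  0.00485547,  0.02630391]), 'gripper_width': 0.08498709491478434}
side [[457.75324871   0.         255.91564522]
 [  0.         457.75324871 192.57293135]
 [  0.           0.           1.        ]] [[-0.87755391 -0.47947024  0.00272555  0.49886218]
 [ 0.29417685 -0.53391313  0.7927148  -0.24173743]
 [-0.37862794  0.69645177  0.60958659 -1.17335642]
 [ 0.          0.          0.          1.        ]] dict_keys(['img', 'range_z', 'camera_matrix', 'world_to_cam', 'shot'])
top [[476.77160152   0.         252.39263916]
 [  0.         476.77160152 191.37485166]
 [  0.           0.           1.        ]] [[ 0.05316691 -0.99857173  0.00527005 -0.00601613]
 [ 0.97635442  0.05308994  0.2095555  -0.58025739]
 [-0.20953598 -0.00599598  0.97778255 -1.03741284]
 [ 0.          0.          0.          1.        ]] dict_keys(['img', 'range_z', 'camera_matrix', 'world_to_cam', 'shot'])
```

View pics/top0.png

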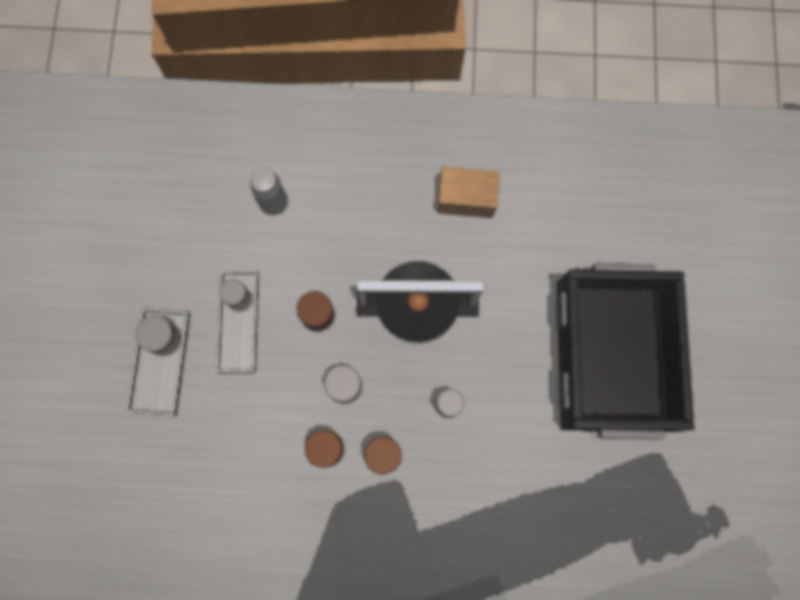

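View pics/side0.png

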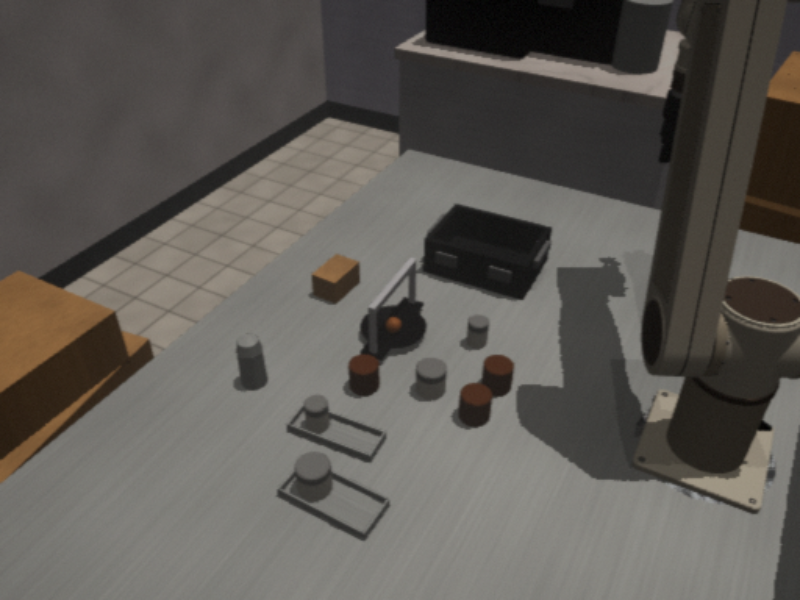

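The top picture (800x600) shows:
- The stray wide pot at about (342,383) and the stray narrow pot at (449,402).
- Three brown look-alikes.
- The narrow row at (238,322) and the wide row at (160,362), each with its set pot at the far (upper) end.
- The plate's handle at (420,287), the carrier at (625,350), the shaker at (267,188) and the carton at (468,190).

The side view agrees with this.

```bash
cat > h.py <<'E'
import numpy as np,cv2
def proj(p,X):
    X=np.atleast_2d(X); c=(p["world_to_cam"]@np.c_[X,np.ones(len(X))].T).T[:,:3]
    c=c*[1,-1,-1]; u=(p["camera_matrix"]@c.T).T
    return u[:,:2]/u[:,2:]
def P34(p):
    return p["camera_matrix"]@np.diag([1,-1,-1])@p["world_to_cam"][:3]
def cloud(p):
    K=p["camera_matrix"];z=p["range_z"];v,u=np.mgrid[:384,:512]
    c=np.stack([(u-K[0,2])/K[0,0]*z,-(v-K[1,2])/K[1,1]*z,-z],-1)
    W=p["world_to_cam"]; 
    return (c-W[:3,3])@W[:3,:3], z>0
def tri(a,ua,b,ub):
    X=cv2.triangulatePoints(P34(a),P34(b),np.float64(ua).reshape(2,1),np.float64(ub).reshape(2,1))
    return (X[:3]/X[3]).ravel()
def ray(p,u,z):
    W=p["world_to_cam"];K=p["camera_matrix"]
    d=np.array([(u[0]-K[0,2])/K[0,0],-(u[1]-K[1,2])/K[1,1],-1])@W[:3,:3]; o=-W[:3,3]@W[:3,:3]
    return o+d*(z-o[2])/d[2]
E
cat > look.py <<'E'
from cell import robot
from h import *
a=robot.get_image("top");b=robot.get_image("side")
S=np.array([512,384])
for n in ["narrow_pot_mid","wide_pot_mid","narrow_row","wide_row","narrow_set_mid","wide_set_mid","handle_mid","dish_mid","ball_center","mouth_mid","shaker","carton"]:
    A=[(m["centre"]*S,m["confidence"]) for m in [dict(x,centre=np.array(x["centre"])) for x in robot.mark_of(a,n)]]
    B=[(m["centre"]*S,m["confidence"]) for m in [dict(x,centre=np.array(x["centre"])) for x in robot.mark_of(b,n)]]
    print(n,[(x.round(1).tolist(),round(c,2)) for x,c in A[:5]],'|',[(x.round(1).tolist(),round(c,2)) for x,c in B[:5]])
    for x,c in A:
        for y,d in B:
            if c<.3 or d<.3: continue
            X=tri(a,x,b,y); e=np.abs(proj(a,X)[0]-x).max()+np.abs(proj(b,X)[0]-y).max()
            if e<5: print("    ",X.round(4),round(e,2),round(c,2),round(d,2))
E
python3 look.py
```

```text
narrow_pot_mid [([288.2, 254.6], 0.68)] | [([307.0, 209.4], 0.63)]
     [ 0.4371 -0.066   0.0362] 3.64 0.68 0.63
wide_pot_mid [([247.6, 288.8], 0.98), ([207.3, 286.7], 0.87), ([198.6, 201.0], 0.84), ([217.3, 248.4], 0.81)] | [([319.4, 241.7], 0.91), ([273.9, 241.1], 0.88), ([303.5, 257.3], 0.79), ([237.4, 243.3], 0.64)]
     [0.3569 0.0233 0.0151] 2.55 0.98 0.91
     [0.3606 0.116  0.0334] 0.93 0.87 0.79
     [0.5518 0.1494 0.0264] 4.39 0.84 0.64
     [0.4515 0.1005 0.0363] 4.01 0.81 0.88
narrow_row [([151.7, 206.4], 0.68)] | []
wide_row [([105.4, 233.7], 0.74)] | [([210.2, 320.7], 0.96), ([213.0, 276.9], 0.28)]
narrow_set_mid [([152.2, 190.2], 0.55)] | [([202.6, 266.3], 0.69)]
     [0.5797 0.2647 0.0248] 1.78 0.55 0.69
wide_set_mid [([104.5, 214.0], 0.95), ([402.7, 222.5], 0.36)] | [([200.6, 304.7], 0.88)]
     [0.5153 0.3709 0.0247] 0.96 0.95 0.88
handle_mid [([268.0, 184.2], 0.76)] | [([252.4, 183.7], 0.92)]
     [ 0.5858 -0.0087  0.1144] 0.44 0.76 0.92
dish_mid [([267.1, 192.5], 0.61)] | [([250.0, 211.4], 0.69)]
     [ 0.5925 -0.0097  0.0053] 1.19 0.61 0.69
ball_center [([266.5, 188.5], 0.7)] | [([252.2, 183.1], 0.62), ([254.6, 209.1], 0.4)]
     [ 0.5788 -0.0043  0.1206] 3.05 0.7 0.62
mouth_mid [([401.5, 221.6], 0.69), ([268.6, 191.9], 0.28)] | [([309.8, 149.6], 0.96), ([307.2, 208.8], 0.23)]
     [ 0.5277 -0.3106  0.0815] 2.51 0.69 0.96
shaker [([172.2, 128.5], 0.76)] | [([163.1, 242.6], 0.75)]
     [0.7388 0.2326 0.0105] 0.38 0.76 0.75
carton [([302.5, 126.0], 0.97)] | [([215.3, 186.2], 0.75), ([305.6, 212.0], 0.58)]
     [ 0.7746 -0.0928 -0.0181] 0.29 0.97 0.75
```

```bash
cat > meas.py <<'E'
import pickle
from h import *
a=pickle.load(open("top0.pkl","rb"));b=pickle.load(open("side0.pkl","rb"))
for p,n in((a,"top"),(b,"side")):
    X,ok=cloud(p)
    m=ok&(X[...,2]>-.05)&(X[...,2]<.3)&(np.abs(X[...,1])<.6)&(X[...,0]>.15)&(X[...,0]<.9)
    t=m&(abs(X[...,2])<.01)
    print(n,"table z",np.median(X[t][:,2]))
    np.save(n+"pc.npy",np.where(m[...,None],X,np.nan))
    # height map
    Q=X[m]; H=np.zeros((350,500),np.float32)
    i=((.85-Q[:,0])/.002).astype(int);j=((.5-Q[:,1])/.002).astype(int)
    k=(i>=0)&(i<350)&(j>=0)&(j<500); np.maximum.at(H,(i[k],j[k]),Q[k,2].astype(np.float32))
    cv2.imwrite(f"pics/h{n}.png",cv2.applyColorMap(np.uint8(np.clip(H/.15*255,0,255)),cv2.COLORMAP_JET))
E
python3 meas.py
```

```text
top table z -0.0009849510809594431
side table z 0.0005995194247347616
```

```bash
cat > m2.py <<'E'
import pickle
from h import *
for n in("top","side"):
    X=np.load(n+"pc.npy"); Q=X[np.isfinite(X[...,0])]
    print(n)
    for nm,c,r,zt in [("npot",(.437,-.066),.04,.056),("wpot",(.4515,.1005),.045,.056),("nset",(.58,.265),.04,.06),("wset",(.515,.371),.045,.06)]:
        k=(np.hypot(*(Q[:,:2]-c).T)<r)&(Q[:,2]>.044)
        P=Q[k]; zt=np.median(P[:,2]); P=P[abs(P[:,2]-zt)<.005]
        (cx,cy),rr=cv2.minEnclosingCircle(np.float32(P[:,:2]*1000))
        print(nm,len(P),"z",zt.round(4),"mean",P[:,:2].mean(0).round(4),"enc",cx/1000,cy/1000,rr)
    k=(Q[:,2]>.1)&(abs(Q[:,1])<.15)&(Q[:,0]>.45)&(Q[:,0]<.7)&(Q[:,2]<.14); P=Q[k]
    r=cv2.minAreaRect(np.float32(P[:,:2]*1000)); print("bar",len(P),np.median(P[:,2]),P.mean(0),r)
    # PCA
    u,s,v=np.linalg.svd(P[:,:2]-P[:,:2].mean(0),full_matrices=False); print(" dir",v[0], "angle",np.degrees(np.arctan2(v[0,1],v[0,0])))
    k=(Q[:,2]>.075)&(Q[:,2]<.095)&(Q[:,1]<-.17)&(Q[:,0]>.38); P=Q[k]
    print("box",len(P),np.median(P[:,2]),cv2.minAreaRect(np.float32(P[:,:2]*1000)))
    for nm,c in(("nrow",(.54,.262)),("wrow",(.48,.37))):
        k=(abs(Q[:,0]-c[0])<.12)&(abs(Q[:,1]-c[1])<.052)&(Q[:,2]>.011)&(Q[:,2]<.022);P=Q[k]
        print(nm,len(P),cv2.minAreaRect(np.float32(P[:,:2]*1000)))
E
python3 m2.py
```

```text
top
npot 237 z 0.0546 mean [ 0.4338 -0.0629] enc 0.4336342163085937 -0.06325598907470703 20.010141372680664
wpot 433 z 0.0549 mean [0.453  0.0945] enc 0.4532301330566406 0.09479243469238281 26.80609130859375
nset 229 z 0.0584 mean [0.5782 0.2653] enc 0.578453125 0.26528073120117185 20.52834129333496
wset 427 z 0.0586 mean [0.5101 0.3744] enc 0.5097443542480469 0.37478729248046877 27.291906356811523
bar 598 0.1244218346597658 [ 0.5866734  -0.01289986  0.12347215] ((587.0010375976562, -10.395416259765625), (14.887310028076172, 175.02027893066406), 2.996319532394409)
 dir [ 0.04728039 -0.99888166] angle -87.29002287792265
box 2493 0.08311538922909893 ((522.108642578125, -314.5102844238281), (252.47642517089844, 172.02354431152344), 2.0338947772979736)
nrow 375 ((543.4737548828125, 264.64361572265625), (158.24346923828125, 59.143394470214844), 3.416945695877075)
wrow 406 ((475.4336853027344, 377.92205810546875), (73.86847686767578, 158.37545776367188), 88.29668426513672)
side
npot 104 z 0.0558 mean [ 0.4349 -0.0577] enc 0.43611764526367186 -0.058664741516113283 21.371355056762695
wpot 22
[... 166 characters left out ...]
169921875 20.428022384643555
wset 343 z 0.0597 mean [0.5124 0.3791] enc 0.5137570190429688 0.3780698852539062 28.15105438232422
bar 303 0.12498453518052849 [0.58726808 0.00363255 0.12238715] ((589.6305541992188, -5.986663818359375), (16.742023468017578, 177.93478393554688), 3.0565273761749268)
 dir [-0.03926882  0.99922868] angle 92.25051633890914
box 917 0.08353285918609776 ((524.5135498046875, -310.6688232421875), (253.73910522460938, 177.9840545654297), 2.2508327960968018)
nrow 393 ((546.1774291992188, 266.83795166015625), (160.66387939453125, 60.88485336303711), 3.493849754333496)
wrow 478 ((477.92596435546875, 380.2771301269531), (75.0390396118164, 159.1553192138672), 88.99413299560547)
```

View pics/htop.png

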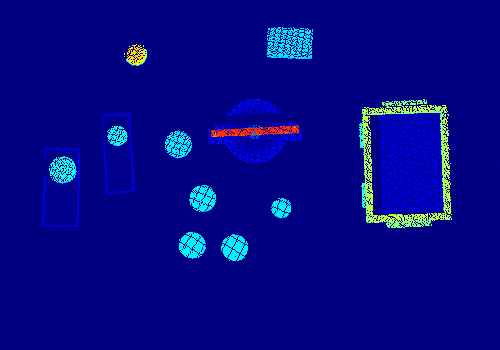

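```bash
cat > go.py <<'E'
import sys
from cell import robot
from h import *
from scipy.spatial.transform import Rotation as R
# usage: go.py x y z yaw(tool x axis)
x,y,z,yaw=map(float,sys.argv[1:5]); s=robot.read_state()
c,d=np.cos(np.radians(yaw)),np.sin(np.radians(yaw))
T=np.array([[c,d,0],[d,-c,0],[0,0,-1]])
M=s["ee_rot"]
print("t",s["time_s"].__round__(2),"pos",s["ee_pos"].round(4),"yaw",np.degrees(np.arctan2(M[1,0],M[0,0])).round(2),"w",s["gripper_width"].round(4),"F",s["force"].round(1),"M",s["moment"].round(2),"q",s["q"].round(1))
print("shift cm",(M.T@(np.array([x,y,z])-s["ee_pos"])*100).round(2),"rotvec",R.from_matrix(M.T@T).as_rotvec().round(4),"world d",(np.array([x,y,z])-s["ee_pos"]).round(4))
E
python3 go.py .435 -.061 .15 3
```

```text
Traceback (most recent call last):
  File "go.py", line 10, in <module>
    print("t",s["time_s"].__round__(2),"pos",s["ee_pos"].round(4),"yaw",np.degrees(np.arctan2(M[1,0],M[0,0])).round(2),"w",s["gripper_width"].round(4),"F",s["force"].round(1),"M",s["moment"].round(2),"q",s["q"].round(1))
                                                                                                                           ^^^^^^^^^^^^^^^^^^^^^^^^
AttributeError: 'float' object has no attribute 'round'
```

```bash
sed -i 's/s\["gripper_width"\].round(4)/round(s["gripper_width"],4)/' go.py; python3 go.py .435 -.061 .15 3
```

```text
t 1.4 pos [ 0.2088 -0.4543  0.2313] yaw 24.68 w 0.0855 F [-0.8  0.3 -1.1] M [-0.01  0.02  0.  ] q [-65.3  13.8   0.3  76.5   0.   90. ]
shift cm [ 36.98 -26.29   8.13] rotvec [-0.     -0.      0.3784] world d [ 0.2262  0.3933 -0.0813]
```

>>> jog_arm(
  targets=[8.5,5,-4,1,0,0,0.08,8.5,10,-7,2,0,0,0.16,8.5,15,-10.5,3,0,0,0.24,8.5,20,-14,4,0,0,0.32,8.5,25,-17.5,5,0,0,0.38],
)

```text
time_s: 2.02
ee_pos: [0.3638, -0.1893, 0.1814]
ee_rot: [[0.999, 0.048, 0.001], [0.048, -0.999, -0.001], [0.001, 0.001, -1.0]]
force: [0.1, -1.2, 0.3]
gripper_width: 0.0847
```

```bash
python3 go.py .435 -.061 .12 3
```

```text
t 2.02 pos [ 0.3638 -0.1893  0.1814] yaw 2.76 w 0.0847 F [ 0.1 -1.2  0.3] M [-0.05 -0.08 -0.02] q [-27.5   5.4 -17.6  66.9  -0.  149.7]
shift cm [  7.72 -12.48   6.14] rotvec [ 0.0007 -0.0012 -0.0042] world d [ 0.0712  0.1283 -0.0614]
```

>>> jog_arm(
  targets=[8.5,2,-3,1.5,0,0,-0.18,8.5,4,-6,3,0,0,-0.36,8.5,6,-9,4,0,0,-0.54,8.5,7.7,-12.5,5,0,0,-0.72,8.5,7.7,-12.5,6,0,0,-0.9],
)

```text
time_s: 2.65
ee_pos: [0.4346, -0.0601, 0.1211]
ee_rot: [[0.573, 0.82, 0.001], [0.82, -0.573, 0.0], [0.001, 0.001, -1.0]]
force: [-0.1, -0.0, 0.2]
gripper_width: 0.0854
```

>>> jog_arm(
  targets=[8.5,0,0,0,0,0,-0.18,8.5,0,0,0,0,0,-0.36,8.5,0,0,0,0,0,-0.54,8.5,0,0,0,0,0,-0.63,8.5,0,0,0,0,0,-0.63],
)

```text
time_s: 3.28
ee_pos: [0.4335, -0.0622, 0.1214]
ee_rot: [[-0.009, 1.0, 0.0], [1.0, 0.009, -0.0], [-0.0, 0.0, -1.0]]
force: [0.2, -0.2, 0.3]
gripper_width: 0.0846
```

```bash
python3 go.py .435 -.061 .022 90
python3 - <<'E'
from cell import robot
import cv2,numpy as np
from h import *
s=robot.read_state()
for n in("top","side"):
    p=robot.get_image(n); X,ok=cloud(p); np.save(n+"_now.npy",X)
    im=p["img"][:,:,::-1].copy()
    u=proj(p,[s["ee_pos"],[.435,-.061,.056],[.4545,.097,.056]])
    for q in u: cv2.drawMarker(im,tuple(int(v) for v in q),(0,0,255),0,7)
    cv2.imwrite(f"pics/{n}1.png",cv2.resize(im,(800,600)))
    print(n,u)
E
```

```text
t 3.27 pos [ 0.4335 -0.0622  0.1214] yaw 90.51 w 0.0846 F [ 0.2 -0.2  0.3] M [ 0.02 -0.    0.05] q [ -8.2  11.7 -19.8  58.5  -0.   81.3]
shift cm [0.11 0.15 9.94] rotvec [0.0002 0.     0.0089] world d [ 0.0015  0.0012 -0.0994]
top [[290.06331316 255.07678577]
 [287.17848912 256.68607633]
 [217.72553707 244.25627231]]
side [[307.95006252 187.24212387]
 [305.73196361 205.08757528]
 [275.66406606 235.05669817]]
```

View pics/side1.png

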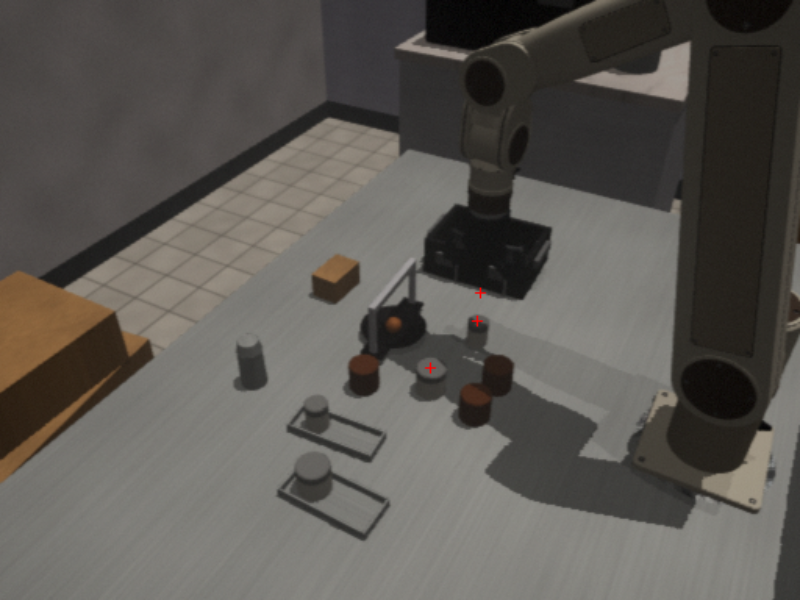

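View pics/top1.png

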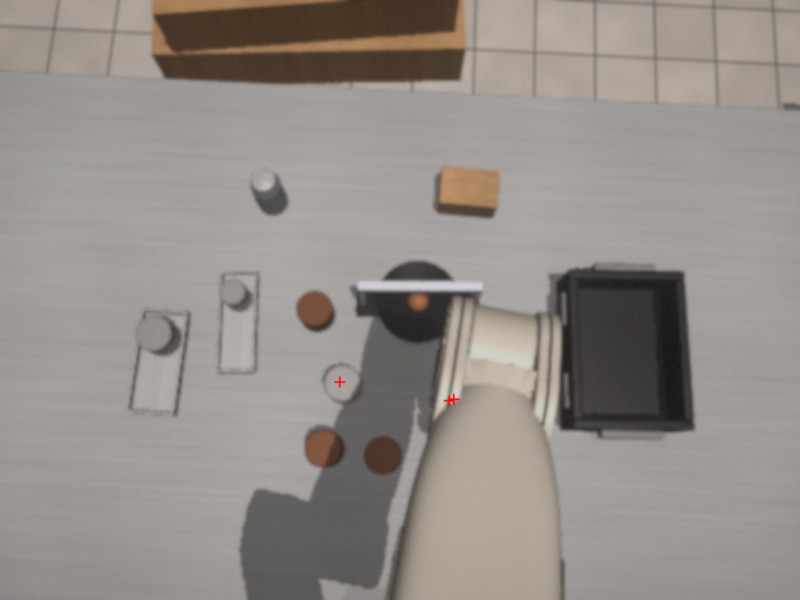

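Side view: the TCP marker (480,293) sits right above the narrow pot (478,321), and the plate is untouched. Going down and gripping.

>>> jog_arm(
  targets=[8.5,0.1,0.15,3,0,0,0,8.5,0.1,0.15,6,0,0,0,8.5,0.1,0.15,8.5,0,0,0,8.5,0.1,0.15,9.9,0,0,0,8.5,0.1,0.15,9.9,0,0,0],
)

```text
time_s: 4.0
ee_pos: [0.4338, -0.061, 0.0214]
ee_rot: [[-0.009, 1.0, -0.003], [1.0, 0.009, 0.0], [0.0, -0.003, -1.0]]
force: [-0.2, -0.3, 0.8]
gripper_width: 0.0849
```

>>> jog_arm(
  targets=[3,0,0,0,0,0,0,3,0,0,0,0,0,0,3,0,0,0,0,0,0,3,0,0,0,0,0,0,3,0,0,0,0,0,0],
  newtons=40,
)

```text
time_s: 4.62
ee_pos: [0.4357, -0.0613, 0.0232]
ee_rot: [[-0.01, 1.0, 0.002], [1.0, 0.01, -0.0], [-0.0, 0.002, -1.0]]
force: [-1.2, -0.1, 5.8]
gripper_width: 0.0392
```

```bash
python3 go.py .508 .2635 .13 183.4
```

```text
t 4.62 pos [ 0.4357 -0.0613  0.0232] yaw 90.57 w 0.0392 F [-1.2 -0.1  5.8] M [ 0.01  0.3  -0.02] q [ -8.   19.4 -27.   43.5  -0.   81.4]
shift cm [ 32.4    7.57 -10.68] rotvec [ 1.2000e-03  1.7000e-03 -1.6202e+00] world d [0.0723 0.3248 0.1068]
```

>>> jog_arm(
  targets=[3,0,0,-3,0,0,0,3,0,0,-6,0,0,0,3,0,0,-9,0,0,-0.15,3,3,1,-12,0,0,-0.3,3,7,2,-12,0,0,-0.45],
)

```text
time_s: 5.25
ee_pos: [0.4565, 0.0092, 0.145]
ee_rot: [[-0.446, 0.895, 0.006], [0.895, 0.446, -0.0], [-0.003, 0.005, -1.0]]
force: [1.1, -0.0, -0.2]
gripper_width: 0.0394
```

```bash
python3 go.py .508 .2635 .13 183.4
```

```text
t 5.25 pos [0.4565 0.0092 0.145 ] yaw 116.49 w 0.0394 F [ 1.1 -0.  -0.2] M [-0.   -0.03  0.03] q [  1.2  12.1 -15.4  62.2  -0.   64.7]
shift cm [20.47 15.94  1.53] rotvec [ 0.0032  0.0057 -1.1677] world d [ 0.0515  0.2543 -0.015 ]
```

>>> jog_arm(
  targets=[3,4,3,0,0,0,-0.17,3,8,6,0,0,0,-0.34,3,12,9,0,0,0,-0.51,3,16,12,0,0,0,-0.68,3,20.4,15.9,0,0,0,-0.85],
)

```text
time_s: 5.88
ee_pos: [0.5059, 0.2637, 0.1422]
ee_rot: [[-0.967, 0.253, -0.0], [0.253, 0.967, -0.001], [0.0, -0.001, -1.0]]
force: [1.3, -0.5, 0.0]
gripper_width: 0.0389
```

>>> jog_arm(
  targets=[3,0,0,0,0,0,-0.17,3,0,0,0,0,0,-0.318,3,0,0,0,0,0,-0.318,3,0,0,0,0,0,-0.318,3,0,0,0,0,0,-0.318],
)

```text
time_s: 6.5
ee_pos: [0.5062, 0.2622, 0.1424]
ee_rot: [[-0.998, -0.056, 0.0], [-0.056, 0.998, 0.0], [-0.0, 0.0, -1.0]]
force: [0.2, 0.2, -0.8]
gripper_width: 0.0387
```

```bash
python3 go.py .508 .2635 .06 183.4
python3 - <<'E'
from cell import robot
import cv2,numpy as np
from h import *
for n in("top","side"):
    p=robot.get_image(n); X,ok=cloud(p)
    im=p["img"][:,:,::-1].copy()
    np.save(n+"_now.npy",X)
    cv2.imwrite(f"pics/{n}2.png",cv2.resize(im,(800,600)))
E
```

```text
t 6.5 pos [0.5062 0.2622 0.1424] yaw -176.81 w 0.0387 F [ 0.2  0.2 -0.8] M [-0.01  0.06 -0.03] q [27.4 24.6  2.1 67.6  0.  24.2]
shift cm [-0.19  0.12  8.24] rotvec [ 0.0001  0.0001 -0.0037] world d [ 0.0018  0.0013 -0.0824]
```

View pics/side2.png

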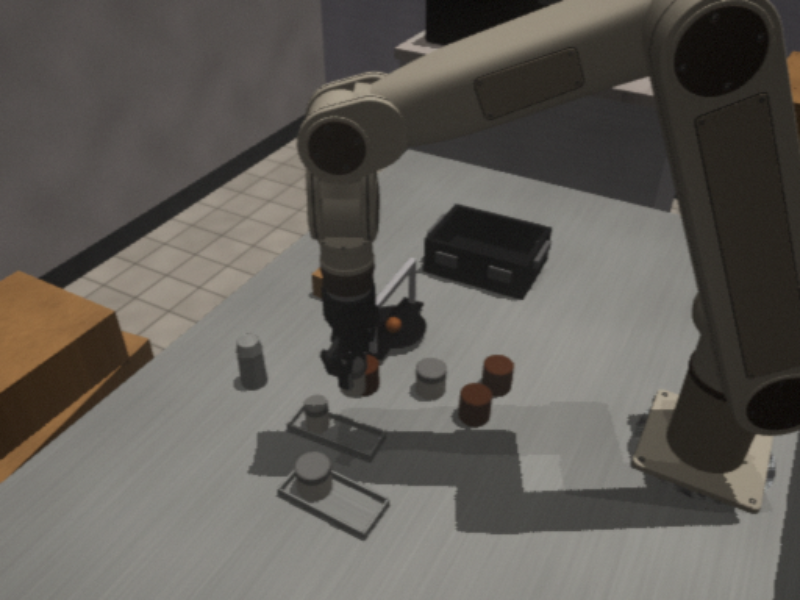

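View pics/top2.png

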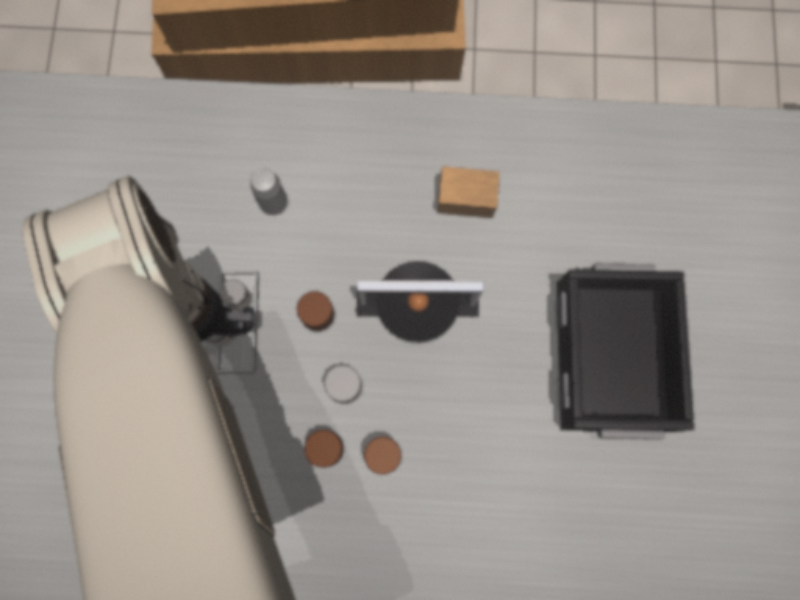

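```bash
python3 - <<'E'
import numpy as np
from scipy.optimize import least_squares
X=np.load("side_now.npy")
Q=X[(np.hypot(X[...,0]-.506,X[...,1]-.262)<.035)&(X[...,2]>.115)&(X[...,2]<.14)]
print(len(Q),Q.min(0),Q.max(0))
r=least_squares(lambda c:np.hypot(Q[:,0]-c[0],Q[:,1]-c[1])-.02,[.506,.262],loss="soft_l1",f_scale=.002);print(r.x,np.abs(r.fun).mean())
E
```

```text
75 [0.48933391 0.25637734 0.11951149] [0.52522335 0.28470495 0.13992155]
[0.51062178 0.26302021] 0.0008851955492851619
```

>>> jog_arm(
  targets=[3,0,0.12,3,0,0,0,3,0,0.12,6,0,0,0,3,0,0.12,9,0,0,0,3,0,0.12,10.5,0,0,0,3,0,0.12,10.9,0,0,0],
)

```text
time_s: 7.22
ee_pos: [0.5056, 0.2633, 0.0326]
ee_rot: [[-0.998, -0.057, -0.001], [-0.057, 0.998, -0.001], [0.001, -0.001, -1.0]]
force: [0.2, 1.5, 0.1]
gripper_width: 0.0391
```

```bash
python3 go.py .506 .2635 .0265 183.4
python3 - <<'E'
from cell import robot
import cv2,numpy as np
from h import *
for n in("side",):
    p=robot.get_image(n)
    im=p["img"][:,:,::-1][200:350,130:290].copy()
    cv2.imwrite(f"pics/{n}3.png",cv2.resize(im,(800,600)))
E
```

```text
t 7.22 pos [0.5056 0.2633 0.0326] yaw -176.74 w 0.0391 F [0.2 1.5 0.1] M [-0.03 -0.02 -0.04] q [27.5 30.7 -5.9 53.4 -0.  24.3]
shift cm [-0.04  0.02  0.61] rotvec [-0.0006 -0.0014 -0.0025] world d [ 0.0004  0.0002 -0.0061]
```

View pics/side3.png

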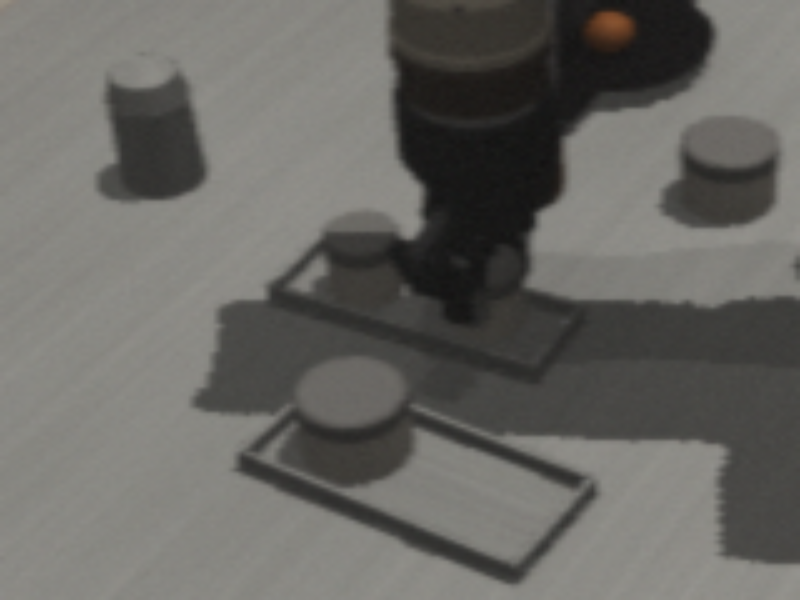

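>>> jog_arm(
  targets=[3,0,0,0.2,0,0,0,3,0,0,0.4,0,0,0,3,0,0,0.5,0,0,0,3,0,0,0.55,0,0,0,3,0,0,0.55,0,0,0],
)

```text
time_s: 7.9
ee_pos: [0.5061, 0.2637, 0.0279]
ee_rot: [[-0.998, -0.057, 0.0], [-0.057, 0.998, 0.0], [-0.0, 0.0, -1.0]]
force: [0.4, 0.1, -1.0]
gripper_width: 0.0391
```

>>> jog_arm(
  targets=[3,0,0,0.1,0,0,0,3,0,0,0.2,0,0,0,3,0,0,0.2,0,0,0,3,0,0,0.2,0,0,0,3,0,0,0.2,0,0,0],
)

```text
time_s: 8.52
ee_pos: [0.5063, 0.2637, 0.0273]
ee_rot: [[-0.998, -0.057, 0.001], [-0.057, 0.998, 0.0], [-0.001, 0.0, -1.0]]
force: [-1.6, -1.6, 8.1]
gripper_width: 0.0389
```

>>> jog_arm(
  targets=[4.5,0,0,0,0,0,0,5,0,0,0,0,0,0,6,0,0,0,0,0,0,6,0,0,0,0,0,0,6,0,0,0,0,0,0],
)

```text
time_s: 9.15
ee_pos: [0.506, 0.2636, 0.0257]
ee_rot: [[-0.998, -0.057, -0.0], [-0.057, 0.998, -0.0], [0.0, -0.0, -1.0]]
force: [0.8, 1.2, 0.3]
gripper_width: 0.0601
```

>>> jog_arm(
  targets=[6,0,0,-2,0,0,0,6,0,0,-5,0,0,0,6,0,0,-8,0,0,0,8.5,0,0,-11,0,0,0,8.5,0,0,-13,0,0,0],
)

```text
time_s: 9.78
ee_pos: [0.5066, 0.2639, 0.1575]
ee_rot: [[-0.998, -0.057, 0.002], [-0.057, 0.998, 0.001], [-0.002, 0.001, -1.0]]
force: [0.2, 0.8, -0.0]
gripper_width: 0.0846
```

```bash
python3 go.py .4545 .096 .14 210
```

```text
t 9.78 pos [0.5066 0.2639 0.1575] yaw -176.72 w 0.0846 F [ 0.2  0.8 -0. ] M [ 0.03  0.04 -0.01] q [27.5 24.   3.6 69.5  0.  24.2]
shift cm [  6.16 -16.47   1.73] rotvec [ 4.000e-04  2.000e-03 -4.664e-01] world d [-0.0521 -0.1679 -0.0175]
```

>>> jog_arm(
  targets=[8.5,1.1,-5,0,0,0,0,8.5,2.2,-10,0,0,0,0,8.5,3.3,-14,1,0,0,0,8.5,4.2,-17,1.5,0,0,0.05,8.5,4.2,-17,1.5,0,0,0.05],
)

```text
time_s: 10.4
ee_pos: [0.4728, 0.0897, 0.1405]
ee_rot: [[-1.0, -0.004, -0.001], [-0.004, 1.0, -0.0], [0.001, -0.0, -1.0]]
force: [0.3, -0.4, -1.2]
gripper_width: 0.0848
```

```bash
python3 go.py .455 .096 .022 180
cat > shot.py <<'E'
import sys
from cell import robot
from h import *
k=sys.argv[1]
for n in sys.argv[2:]:
    p=robot.get_image(n); X,ok=cloud(p); np.save(n+"_now.npy",X)
    cv2.imwrite(f"pics/{n}{k}.png",cv2.resize(p["img"][:,:,::-1],(800,600)))
    Q=X[ok]
    for nm,c,r in [("nplaced",(.507,.2635),.035),("nset",(.58,.265),.03),("wset",(.513,.376),.04),("wplaced",(.44,.38),.04)]:
        P=Q[(np.hypot(*(Q[:,:2]-c).T)<r)&(Q[:,2]>.053)&(Q[:,2]<.066)]
        if len(P)>30:
            (cx,cy),rr=cv2.minEnclosingCircle(np.float32(P[:,:2]*1000)); print(n,nm,len(P),"z",np.median(P[:,2]).round(4),"enc",round(cx,1),round(cy,1),round(rr,1))
E
python3 shot.py 4 top side
```

```text
t 10.4 pos [0.4728 0.0897 0.1405] yaw -179.78 w 0.0848 F [ 0.3 -0.4 -1.2] M [ 0.03 -0.04 -0.01] q [ 10.7  15.3 -11.9  63.   -0.   10.5]
shift cm [ 1.76  0.64 11.85] rotvec [-0.0004 -0.0014  0.0039] world d [-0.0178  0.0063 -0.1185]
top nplaced 237 z 0.0584 enc 507.4 263.2 20.1
top nset 229 z 0.0588 enc 578.7 265.9 20.0
top wset 430 z 0.059 enc 510.5 374.9 27.0
side nplaced 165 z 0.0599 enc 509.5 265.7 20.0
side nset 152 z 0.0598 enc 579.8 268.3 21.0
side wset 355 z 0.06 enc 513.7 378.2 27.8
```

View pics/top4.png

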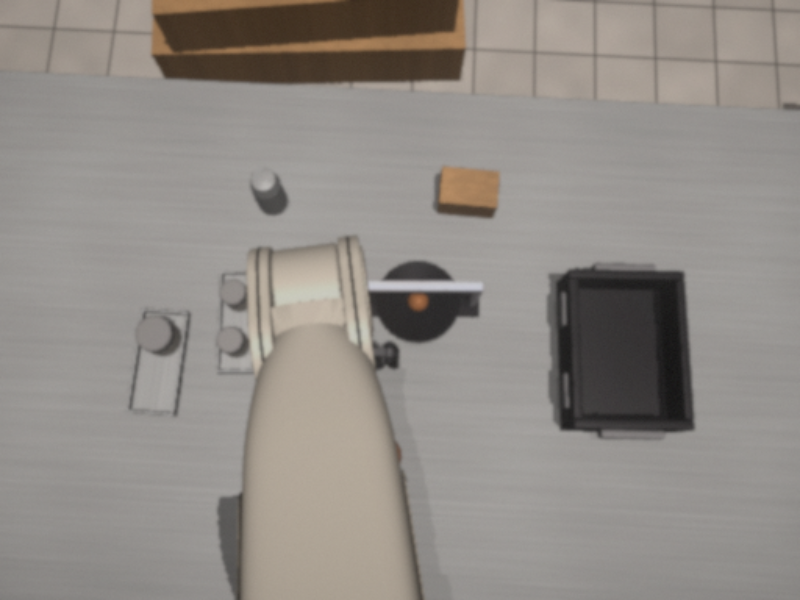

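View pics/side4.png

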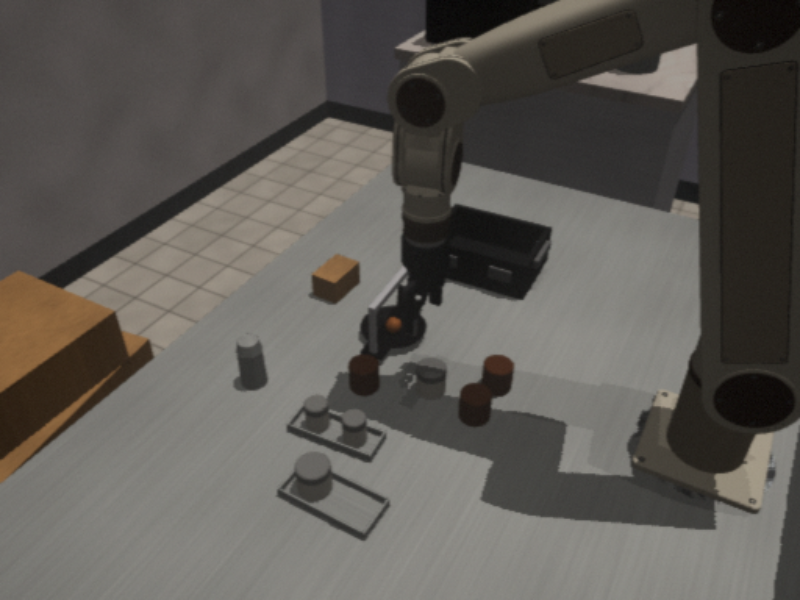

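Both pictures show the narrow pot standing next to the set pot in the narrow row (side (353,422), top (232,341)), lid at the same 59–60 mm height. Next, the wide pot.

>>> jog_arm(
  targets=[8.5,1.78,0.6,0,0,0,0,8.5,1.78,0.6,4,0,0,0,8.5,1.78,0.6,8,0,0,0,8.5,1.78,0.6,11,0,0,0,8.5,1.78,0.6,11.8,0,0,0],
)

```text
time_s: 11.12
ee_pos: [0.4549, 0.0982, 0.0212]
ee_rot: [[-1.0, -0.009, -0.003], [-0.009, 1.0, -0.0], [0.003, -0.0, -1.0]]
force: [0.5, -0.5, -0.6]
gripper_width: 0.0852
```

>>> jog_arm(
  targets=[4.5,0,0,0,0,0,0,4.5,0,0,0,0,0,0,4.5,0,0,0,0,0,0,4.5,0,0,0,0,0,0,4.5,0,0,0,0,0,0],
  newtons=40,
)

```text
time_s: 11.75
ee_pos: [0.4576, 0.0979, 0.0243]
ee_rot: [[-1.0, -0.007, 0.004], [-0.007, 1.0, 0.001], [-0.004, 0.001, -1.0]]
force: [1.4, 1.2, 6.1]
gripper_width: 0.0527
```

```bash
python3 go.py .44 .3795 .15 178.4
```

```text
t 11.75 pos [0.4576 0.0979 0.0243] yaw -179.58 w 0.0527 F [1.4 1.2 6.1] M [0.11 0.01 0.04] q [ 12.1  21.7 -23.   45.1   0.   11.6]
shift cm [  1.51  28.19 -12.54] rotvec [0.0012 0.0037 0.0352] world d [-0.0176  0.2816  0.1257]
```

>>> jog_arm(
  targets=[4.5,0,0,-4,0,0,0,4.5,0,0,-8,0,0,0,4.5,0,2,-12,0,0,0,4.5,0.3,7,-13,0,0,0.02,4.5,0.6,12,-13,0,0,0.035],
)

```text
time_s: 12.38
ee_pos: [0.4499, 0.2185, 0.1546]
ee_rot: [[-1.0, 0.03, 0.003], [0.03, 1.0, 0.001], [-0.003, 0.002, -1.0]]
force: [0.6, -0.4, -0.9]
gripper_width: 0.0525
```

```bash
python3 go.py .44 .3795 .15 178.4
```

```text
t 12.38 pos [0.4499 0.2185 0.1546] yaw 178.27 w 0.0525 F [ 0.6 -0.4 -0.9] M [-0.02 -0.03 -0.03] q [25.9 16.4 -8.  65.4 -0.  27.6]
shift cm [ 1.48 16.07  0.48] rotvec [ 0.0015  0.0031 -0.0022] world d [-0.0099  0.161  -0.0046]
```

>>> jog_arm(
  targets=[4.5,0.4,5,0,0,0,0,4.5,0.8,10,0,0,0,0,4.5,1.2,14,0,0,0,0,4.5,1.3,16,0,0,0,0,4.5,1.3,16,0,0,0,0],
)

```text
time_s: 13.0
ee_pos: [0.4402, 0.3782, 0.1523]
ee_rot: [[-1.0, 0.026, -0.0], [0.026, 1.0, -0.001], [0.0, -0.001, -1.0]]
force: [-0.3, -0.2, -1.1]
gripper_width: 0.0531
```

```bash
python3 go.py .44 .3795 .035 178.4; python3 shot.py 5 top side;python3 - <<'E'
import numpy as np
from scipy.optimize import least_squares
X=np.load("side_now.npy")
Q=X[(np.hypot(X[...,0]-.44,X[...,1]-.38)<.045)&(X[...,2]>.12)&(X[...,2]<.145)]
print(len(Q),Q.min(0),Q.max(0))
r=least_squares(lambda c:np.hypot(Q[:,0]-c[0],Q[:,1]-c[1])-.027,[.44,.38],loss="soft_l1",f_scale=.002);print(r.x,np.abs(r.fun).mean())
E
```

```text
t 13.0 pos [0.4402 0.3782 0.1523] yaw 178.5 w 0.0531 F [-0.3 -0.2 -1.1] M [ 0.   -0.02  0.01] q [40.7 25.4  4.9 69.6 -0.  42.2]
shift cm [ 0.02  0.14 11.73] rotvec [-0.0009 -0.0004  0.0017] world d [-0.0002  0.0013 -0.1173]
top nplaced 235 z 0.0587 enc 507.3 263.3 20.0
top nset 229 z 0.0585 enc 578.6 265.6 20.2
top wset 434 z 0.0586 enc 510.9 374.8 27.4
side nset 111 z 0.0603 enc 582.2 268.3 19.0
side wset 357 z 0.06 enc 512.4 377.4 28.2
93 [0.41152052 0.368366   0.13056035] [0.45897776 0.40534225 0.14470841]
[0.43913355 0.37743869] 0.0007651892525137656
```

View pics/side5.png

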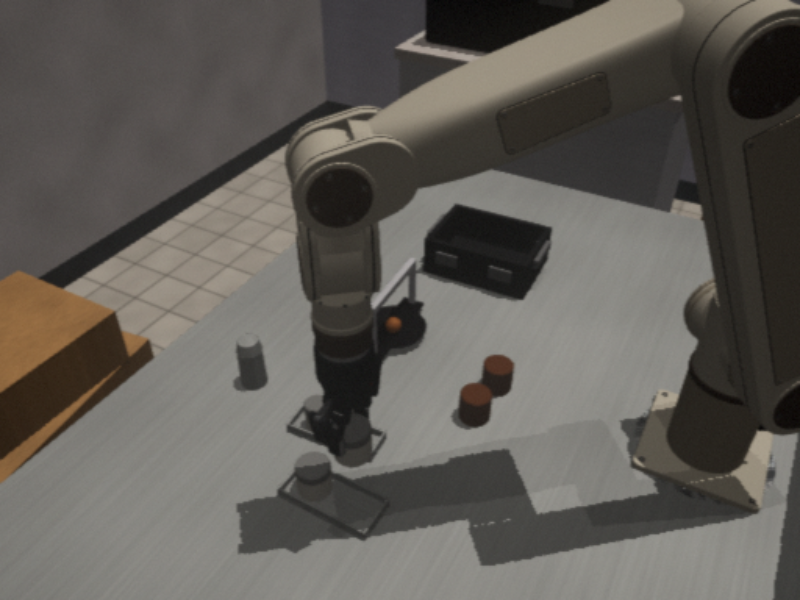

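```bash
python3 - <<'E'
import numpy as np
for n in("toppc","sidepc"):
    X=np.load(n+".npy");Q=X[np.isfinite(X[...,0])]
    for c,x0 in((.379,.44),(.2635,.507)):
        P=Q[(abs(Q[:,0]-x0)<.03)&(abs(Q[:,1]-c)<.05)&(Q[:,2]>.014)&(Q[:,2]<.021)]
        a=P[P[:,1]<c][:,1];b=P[P[:,1]>c][:,1]
        print(n,c,len(a),len(b),a.mean(),b.mean(),(a.mean()+b.mean())/2,b.mean()-a.mean())
E
```

```text
toppc 0.379 39 46 0.3445614253837725 0.4125846292222784 0.37857302730302544 0.06802320383850591
toppc 0.2635 39 37 0.23509886443528513 0.28928289698914345 0.2621908807122143 0.05418403255385831
sidepc 0.379 56 59 0.3475443393549161 0.4156339495772187 0.3815891444660674 0.06808961022230264
sidepc 0.2635 42 45 0.23742718012463643 0.29172482264103905 0.26457600138283777 0.05429764251640262
```

>>> jog_arm(
  targets=[4.5,0,0.1,4,0,0,0,4.5,0,0.1,8,0,0,0,4.5,0,0.1,11,0,0,0,4.5,0,0.1,12,0,0,0,4.5,0,0.1,12.2,0,0,0],
)

```text
time_s: 13.72
ee_pos: [0.441, 0.3777, 0.031]
ee_rot: [[-1.0, 0.029, -0.0], [0.029, 1.0, -0.0], [0.0, -0.0, -1.0]]
force: [1.0, -0.2, -1.3]
gripper_width: 0.0529
```

>>> jog_arm(
  targets=[4.5,0,0,0.05,0,0,0,4.5,0,0,0.1,0,0,0,4.5,0,0,0.2,0,0,0,4.5,0,0,0.25,0,0,0,4.5,0,0,0.25,0,0,0],
)

```text
time_s: 14.35
ee_pos: [0.4406, 0.3787, 0.0284]
ee_rot: [[-1.0, 0.028, 0.0], [0.028, 1.0, 0.0], [-0.0, 0.0, -1.0]]
force: [0.0, 0.3, -1.2]
gripper_width: 0.0529
```

>>> jog_arm(
  targets=[4.5,0,0,0.1,0,0,0,4.5,0,0,0.15,0,0,0,4.5,0,0,0.15,0,0,0,4.5,0,0,0.15,0,0,0,4.5,0,0,0.15,0,0,0],
)

```text
time_s: 14.98
ee_pos: [0.4406, 0.3787, 0.0283]
ee_rot: [[-1.0, 0.028, 0.0], [0.028, 1.0, 0.001], [-0.0, 0.001, -1.0]]
force: [-3.6, -2.2, 8.2]
gripper_width: 0.0528
```

Contact at the floor height. Releasing and going up.

>>> jog_arm(
  targets=[5.8,0,0,0,0,0,0,6.4,0,0,0,0,0,0,7.2,0,0,0,0,0,0,7.2,0,0,0,0,0,0,7.2,0,0,0,0,0,0],
)

```text
time_s: 15.6
ee_pos: [0.4406, 0.3786, 0.0266]
ee_rot: [[-1.0, 0.028, -0.0], [0.028, 1.0, -0.0], [0.0, -0.0, -1.0]]
force: [-0.8, -0.1, 0.4]
gripper_width: 0.0724
```

>>> jog_arm(
  targets=[7.2,0,0,-2,0,0,0,7.2,0,0,-6,0,0,0,7.2,0,0,-11,0,0,0,8.5,0,0,-17,0,0,0,8.5,0,0,-23,0,0,0],
)

```text
time_s: 16.23
ee_pos: [0.4404, 0.3784, 0.2586]
ee_rot: [[-1.0, 0.028, -0.0], [0.028, 1.0, -0.0], [0.0, -0.0, -1.0]]
force: [1.1, 0.2, -0.8]
gripper_width: 0.0851
```

```bash
python3 go.py .5 .1 .25 178.4
```

```text
t 16.23 pos [0.4404 0.3784 0.2586] yaw 178.41 w 0.0851 F [ 1.1  0.2 -0.8] M [ 0.05 -0.12  0.02] q [40.7 22.7 16.8 84.1 -0.  42.3]
shift cm [ -6.73 -27.66   0.86] rotvec [-0.0001 -0.      0.0002] world d [ 0.0596 -0.2784 -0.0086]
```

```bash
python3 shot.py 6 top side; python3 - <<'E'
import numpy as np,cv2
for n in("top","side"):
    X=np.load(n+"_now.npy"); Q=X[np.isfinite(X[...,0])]
    P=Q[(Q[:,2]>.108)&(Q[:,2]<.14)&(abs(Q[:,1]+.008)<.15)&(Q[:,0]>.5)&(Q[:,0]<.65)]
    T=P[P[:,2]>.119]
    print(n,len(P),np.median(P[:,2]),cv2.minAreaRect(np.float32(P[:,:2]*1000)),cv2.minAreaRect(np.float32(T[:,:2]*1000)))
    B=Q[(np.hypot(Q[:,0]-.588,Q[:,1]+.008)<.03)&(Q[:,2]>.028)&(Q[:,2]<.06)]
    print("ball",len(B),B.mean(0))
E
```

```text
top nplaced 238 z 0.0587 enc 507.4 263.5 20.0
top nset 227 z 0.0587 enc 579.0 266.1 20.1
top wset 433 z 0.0587 enc 510.7 375.7 27.3
top wplaced 448 z 0.0588 enc 435.7 377.8 27.3
side nplaced 164 z 0.06 enc 509.4 266.3 20.4
side nset 148 z 0.0599 enc 580.3 269.3 19.7
side wset 358 z 0.0601 enc 513.6 378.4 27.8
side wplaced 391 z 0.0601 enc 438.4 380.2 27.7
top 588 0.12457307592976444 ((587.4913940429688, -10.262763977050781), (14.928919792175293, 174.81649780273438), 2.708530902862549) ((587.4962158203125, -10.363983154296875), (14.928919792175293, 174.61383056640625), 2.708530902862549)
ball 101 [ 0.58676131 -0.01025019  0.03307632]
side 219 0.12530119507114773 ((589.3736572265625, -8.560287475585938), (15.581779479980469, 173.9415283203125), 2.132803440093994) ((589.3736572265625, -8.560287475585938), (15.581779479980469, 173.9415283203125), 2.132803440093994)
ball 51 [ 0.58826022 -0.00332564  0.03403638]
```

View pics/side6.png

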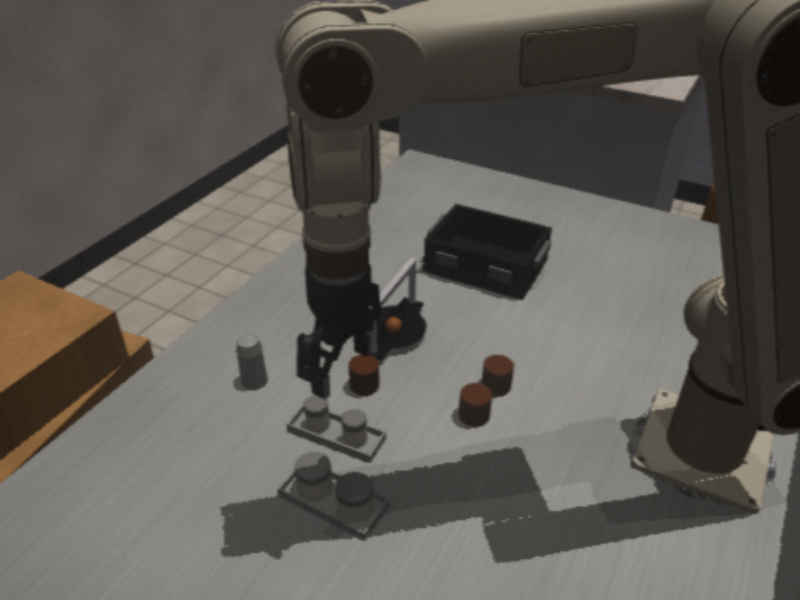

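View pics/top6.png

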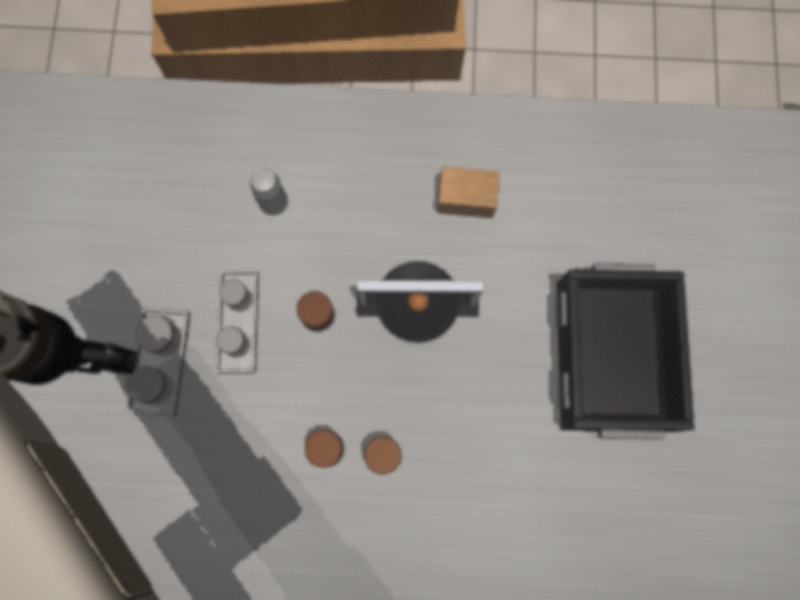

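Both pots stand upright in their rows with lids all at about 60 mm, and the plate has not moved (ball in the middle, top (418,301)). Next, the handle.

>>> jog_arm(
  targets=[8.5,-1.5,-4,0,0,0,0.17,8.5,-3,-8,0,0,0,0.34,8.5,-4.5,-12,0,0,0,0.51,8.5,-6,-16,0,0,0,0.68,8.5,-7.5,-20,0,0,0,0.85],
)

```text
time_s: 16.95
ee_pos: [0.5102, 0.1753, 0.2563]
ee_rot: [[-0.635, 0.773, -0.0], [0.773, 0.635, -0.0], [0.0, -0.0, -1.0]]
force: [0.2, -0.1, 0.3]
gripper_width: 0.0852
```

```bash
python3 go.py .589 -.0097 .21 92.4
```

```text
t 16.95 pos [0.5102 0.1753 0.2563] yaw 129.39 w 0.0852 F [ 0.2 -0.1  0.3] M [ 0.02 -0.04  0.02] q [19.  17.8  9.5 81.7  0.  69.6]
shift cm [-19.3   -5.65   4.63] rotvec [-4.000e-04 -0.000e+00  6.457e-01] world d [ 0.0788 -0.185  -0.0463]
```

>>> jog_arm(
  targets=[8.5,-5,-1.5,1,0,0,0.17,8.5,-10,-3,2,0,0,0.34,8.5,-15,-4.5,3,0,0,0.51,8.5,-19.3,-5.6,4,0,0,0.646,8.5,-19.3,-5.6,4.6,0,0,0.646],
)

```text
time_s: 17.58
ee_pos: [0.5906, -0.0107, 0.2091]
ee_rot: [[-0.042, 0.999, -0.001], [0.999, 0.042, -0.0], [-0.0, -0.001, -1.0]]
force: [-0.8, -0.0, 0.2]
gripper_width: 0.0851
```

>>> jog_arm(
  targets=[8.5,0,0,0,0,0,0,8.5,0,0,0,0,0,0,8.5,0,0,0,0,0,0,8.5,0,0,0,0,0,0,8.5,0,0,0,0,0,0],
)

```text
time_s: 18.2
ee_pos: [0.5903, -0.0072, 0.2111]
ee_rot: [[-0.048, 0.999, 0.0], [0.999, 0.048, -0.0], [-0.0, 0.0, -1.0]]
force: [0.2, -0.2, 1.2]
gripper_width: 0.0852
```

```bash
python3 go.py .589 -.0097 .099 92.4;python3 go.py .589 -.0097 .099 92.4; python3 shot.py 7 side
```

```text
t 18.2 pos [ 0.5903 -0.0072  0.2111] yaw 92.74 w 0.0852 F [ 0.2 -0.2  1.2] M [ 0.02  0.01 -0.01] q [-0.7 24.6 12.7 78.  -0.  86.6]
shift cm [-0.24 -0.14 11.21] rotvec [0.0004 0.0001 0.0059] world d [-0.0013 -0.0025 -0.1121]
t 18.2 pos [ 0.5903 -0.0072  0.2111] yaw 92.74 w 0.0852 F [ 0.2 -0.2  1.2] M [ 0.02  0.01 -0.01] q [-0.7 24.6 12.7 78.  -0.  86.6]
shift cm [-0.24 -0.14 11.21] rotvec [0.0004 0.0001 0.0059] world d [-0.0013 -0.0025 -0.1121]
side nplaced 169 z 0.0597 enc 509.0 265.8 20.3
side nset 153 z 0.0598 enc 580.7 268.5 20.1
side wset 361 z 0.0599 enc 513.6 377.9 28.3
side wplaced 386 z 0.0598 enc 438.4 380.5 28.1
```

View pics/side7.png

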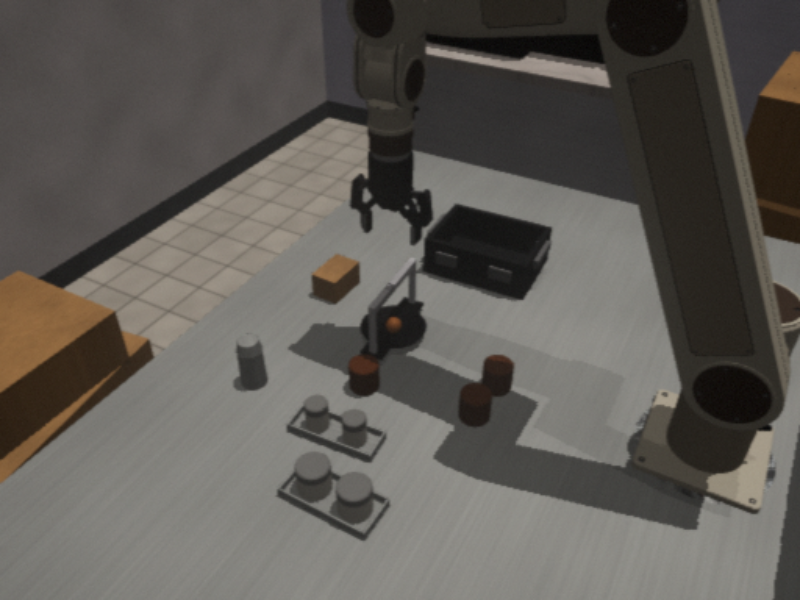

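Side view: the open fingers straddle the bar (about (390,275)) and the ball is centred at (394,325). Going down.

>>> jog_arm(
  targets=[8.5,-0.2,-0.1,3,0,0,0,8.5,-0.2,-0.1,6,0,0,0,8.5,-0.2,-0.1,8.5,0,0,0,8.5,-0.2,-0.1,10.5,0,0,0,8.5,-0.2,-0.1,11.2,0,0,0],
)

```text
time_s: 18.88
ee_pos: [0.5883, -0.0097, 0.0973]
ee_rot: [[-0.047, 0.999, -0.003], [0.999, 0.047, 0.0], [0.0, -0.003, -1.0]]
force: [-0.8, -0.6, 0.3]
gripper_width: 0.0849
```

>>> jog_arm(
  targets=[7,0,0,0,0,0,0,5.5,0,0,0,0,0,0,4,0,0,0,0,0,0,3,0,0,0,0,0,0,2.6,0,0,0,0,0,0],
  newtons=40,
)

```text
time_s: 19.5
ee_pos: [0.5895, -0.0097, 0.0991]
ee_rot: [[-0.047, 0.999, 0.0], [0.999, 0.047, 0.0], [0.0, 0.0, -1.0]]
force: [0.8, -0.5, -0.1]
gripper_width: 0.0263
```

```bash
python3 go.py .589 -.0097 .099 92.4; python3 - <<'E'
from cell import robot
import cv2
from h import *
s=robot.read_state()
p=robot.get_image("side"); im=p["img"][:,:,::-1][110:260,180:340]; cv2.imwrite("pics/side8.png",cv2.resize(im,(800,600),interpolation=cv2.INTER_CUBIC))
E
```

```text
t 19.5 pos [ 0.5895 -0.0097  0.0991] yaw 92.69 w 0.0263 F [ 0.8 -0.5 -0.1] M [ 0.06 -0.   -0.01] q [-0.9 28.7  1.8 63.1  0.  86.4]
shift cm [-0.   -0.05  0.01] rotvec [ 0.0004 -0.      0.0051] world d [-0.0005 -0.     -0.0001]
```

View pics/side8.png

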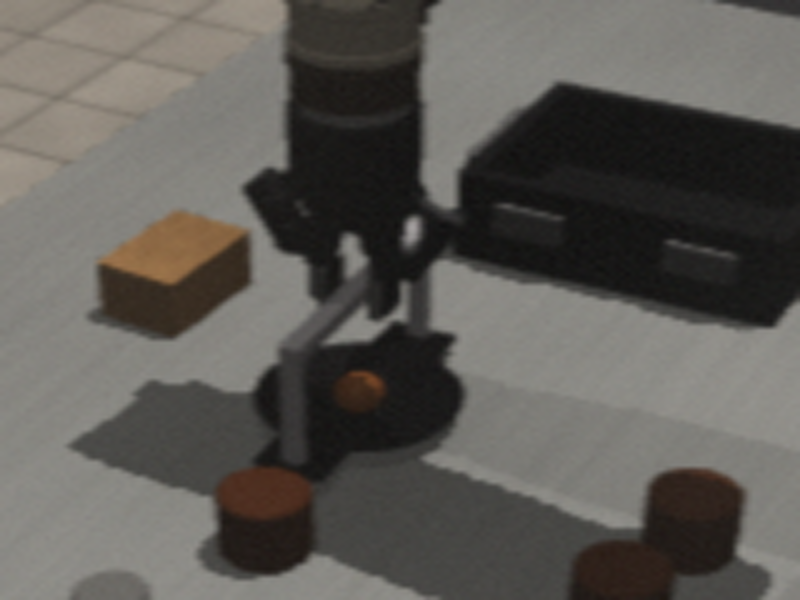

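The fingers straddle the bar evenly near its middle. Closing slowly.

>>> jog_arm(
  targets=[2.4,0,0,0,0,0,0,2.2,0,0,0,0,0,0,2.0,0,0,0,0,0,0,1.9,0,0,0,0,0,0,1.8,0,0,0,0,0,0],
)

```text
time_s: 20.18
ee_pos: [0.5894, -0.0097, 0.0988]
ee_rot: [[-0.047, 0.999, 0.0], [0.999, 0.047, -0.0], [-0.0, 0.0, -1.0]]
force: [0.0, -0.0, -0.9]
gripper_width: 0.0181
```

>>> jog_arm(
  targets=[1.7,0,0,0,0,0,0,1.6,0,0,0,0,0,0,1.5,0,0,0,0,0,0,1.4,0,0,0,0,0,0,1.3,0,0,0,0,0,0],
)

```text
time_s: 20.8
ee_pos: [0.5893, -0.0097, 0.0987]
ee_rot: [[-0.047, 0.999, -0.0], [0.999, 0.047, 0.0], [0.0, -0.0, -1.0]]
force: [-1.4, 0.2, 0.6]
gripper_width: 0.0135
```

>>> jog_arm(
  targets=[1.1,0,0,0,0,0,0,0.9,0,0,0,0,0,0,0.7,0,0,0,0,0,0,0.5,0,0,0,0,0,0,0.5,0,0,0,0,0,0],
  newtons=70,
)

```text
time_s: 21.42
ee_pos: [0.5893, -0.0097, 0.0988]
ee_rot: [[-0.047, 0.999, -0.0], [0.999, 0.047, 0.0], [0.0, -0.0, -1.0]]
force: [-2.3, 0.7, 0.0]
gripper_width: 0.0134
```

```bash
python3 go.py .589 -.0097 .099 92.4; cat > crop.py <<'E'
import sys
from cell import robot
from h import *
k,n,x,y,w=sys.argv[1],sys.argv[2],*map(int,sys.argv[3:6])
p=robot.get_image(n);X,ok=cloud(p); np.save(n+"_now.npy",X); np.save(n+"_img.npy",p["img"])
im=p["img"][:,:,::-1][y:y+w*3//4,x:x+w]; cv2.imwrite(f"pics/{n}{k}.png",cv2.resize(im,(800,600),interpolation=cv2.INTER_CUBIC))
print(robot.read_state()["time_s"])
E
python3 crop.py 9 side 180 110 160
```

```text
t 21.43 pos [ 0.5893 -0.0097  0.0988] yaw 92.69 w 0.0134 F [-2.3  0.7  0. ] M [ 0.03  0.4  -0.02] q [-0.9 28.7  1.8 63.1  0.  86.4]
shift cm [-0.   -0.03 -0.02] rotvec [-0.0001 -0.      0.0051] world d [-0.0003 -0.      0.0002]
21.475
```

View pics/side9.png

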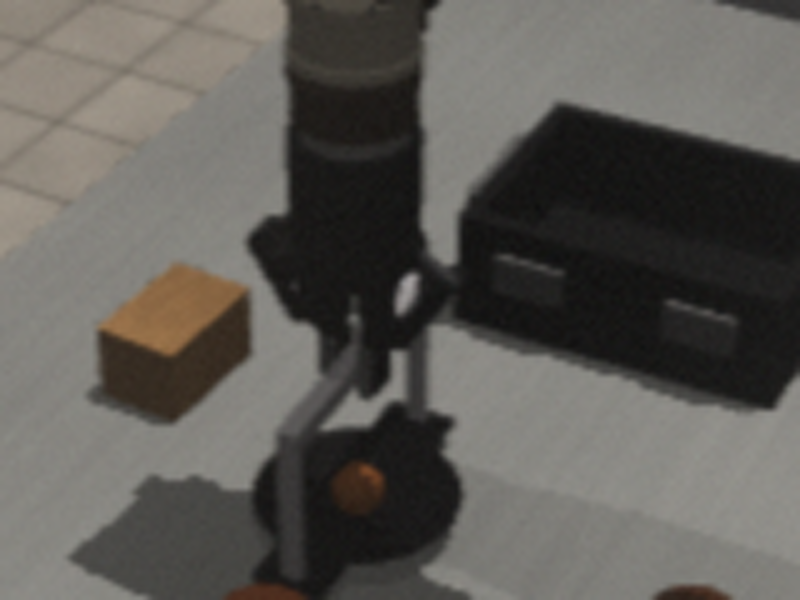

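Bar held (13.4 mm) and ball centred. Lifting gently.

>>> jog_arm(
  targets=[0.5,0,0,-0.1,0,0,0,0.5,0,0,-0.3,0,0,0,0.5,0,0,-0.6,0,0,0,0.5,0,0,-1.0,0,0,0,0.5,0,0,-1.5,0,0,0],
)

```text
time_s: 22.1
ee_pos: [0.5894, -0.0097, 0.1141]
ee_rot: [[-0.047, 0.999, 0.0], [0.999, 0.047, 0.0], [0.0, 0.0, -1.0]]
force: [0.2, -0.7, -2.5]
gripper_width: 0.0128
```

```bash
python3 go.py .589 -.0097 .219 92.4; python3 crop.py 10 side 180 110 160
```

```text
t 22.1 pos [ 0.5894 -0.0097  0.1141] yaw 92.69 w 0.0128 F [ 0.2 -0.7 -2.5] M [ 0.01 -0.   -0.04] q [-0.9 27.9  3.  65.1  0.  86.4]
shift cm [ -0.    -0.04 -10.49] rotvec [ 0.     -0.      0.0051] world d [-0.0004 -0.      0.1049]
22.15
```

View pics/side10.png

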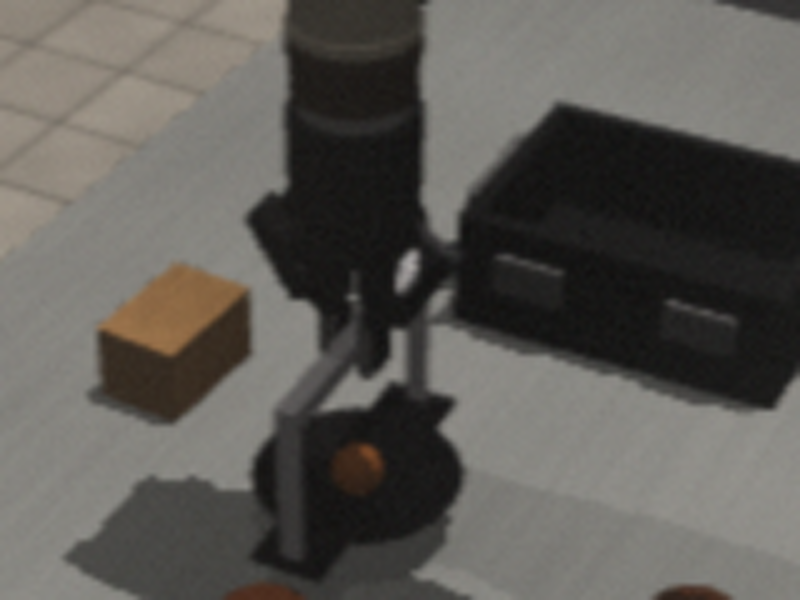

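The plate is clear of the table, level, with the ball in the middle at (357,468) of the crop.

>>> jog_arm(
  targets=[0.5,0,0,-0.2,0,0,0,0.5,0,0,-0.5,0,0,0,0.5,0,0,-0.9,0,0,0,0.5,0,0,-1.4,0,0,0,0.5,0,0,-2.0,0,0,0],
)

```text
time_s: 22.78
ee_pos: [0.5893, -0.0097, 0.1342]
ee_rot: [[-0.047, 0.999, -0.0], [0.999, 0.047, 0.0], [0.0, -0.0, -1.0]]
force: [-1.4, 0.9, -2.8]
gripper_width: 0.0129
```

>>> jog_arm(
  targets=[0.5,0,0,-0.7,0,0,0,0.5,0,0,-1.4,0,0,0,0.5,0,0,-2.1,0,0,0,0.5,0,0,-2.8,0,0,0,0.5,0,0,-3.5,0,0,0],
)

```text
time_s: 23.4
ee_pos: [0.5893, -0.0097, 0.1693]
ee_rot: [[-0.047, 0.999, 0.0], [0.999, 0.047, 0.0], [-0.0, 0.0, -1.0]]
force: [0.6, 0.3, -3.0]
gripper_width: 0.0131
```

>>> jog_arm(
  targets=[0.5,0,0,-0.7,0,0,0,0.5,0,0,-1.4,0,0,0,0.5,0,0,-2.1,0,0,0,0.5,0,0,-2.7,0,0,0,0.5,0,0,-3.2,0,0,0],
)

```text
time_s: 24.02
ee_pos: [0.5894, -0.0097, 0.2012]
ee_rot: [[-0.047, 0.999, 0.0], [0.999, 0.047, -0.0], [-0.0, 0.0, -1.0]]
force: [-0.6, -0.1, -4.2]
gripper_width: 0.0127
```

>>> jog_arm(
  targets=[0.5,0,0,-0.5,0,0,0,0.5,0,0,-0.9,0,0,0,0.5,0,0,-1.2,0,0,0,0.5,0,0,-1.4,0,0,0,0.5,0,0,-1.5,0,0,0],
)

```text
time_s: 24.65
ee_pos: [0.5893, -0.0097, 0.2159]
ee_rot: [[-0.047, 0.999, -0.0], [0.999, 0.047, 0.0], [0.0, -0.0, -1.0]]
force: [-0.8, 0.4, -3.5]
gripper_width: 0.0128
```

```bash
python3 go.py .524 -.313 .219 2.1; python3 crop.py 11 side 180 80 160; python3 - <<'E'
import numpy as np
# refine box from first clouds: wall centres at mid-sections
for n,b in(("toppc",(-.0018,-.0007)),("sidepc",(.0005,.0017))):
    X=np.load(n+".npy");Q=X[np.isfinite(X[...,0])]
    Q=Q[(Q[:,2]>.079)&(Q[:,2]<.09)&(Q[:,1]<-.2)&(Q[:,1]>-.44)&(Q[:,0]>.38)&(Q[:,0]<.67)]
    c=np.array([.523,-.313])
    L=Q[(abs(Q[:,0]-c[0])<.08)]
    for s in(1,-1):
        l=L[(L[:,1]-c[1])*s>.05]; print(n,"long wall",s,len(l),l[:,1].mean(),l[:,1].min(),l[:,1].max(),np.degrees(np.arctan(np.polyfit(l[:,0],l[:,1],1)[0])))
    E=Q[(abs(Q[:,1]-c[1])<.06)]
    for s in(1,-1):
        l=E[(E[:,0]-c[0])*s>.08]; print(n,"end",s,len(l),np.median(l[:,0]),l[:,0].min(),l[:,0].max())
E
```

```text
t 24.65 pos [ 0.5893 -0.0097  0.2159] yaw 92.69 w 0.0128 F [-0.8  0.4 -3.5] M [-0.02 -0.   -0.01] q [-0.9 24.4 13.1 78.7  0.  86.4]
shift cm [-29.99  -7.95  -0.31] rotvec [-0.      0.      1.5811] world d [-0.0653 -0.3033  0.0031]
24.7
toppc long wall 1 458 -0.23591313789271812 -0.24576021280558213 -0.2266790555918303 2.2195774455276966
toppc long wall -1 469 -0.39147997734566276 -0.40119664896231966 -0.38170012449449675 2.128422303125658
toppc end 1 339 0.630213232305011 0.6215605236676578 0.6466410219791023
toppc end -1 362 0.41421654036681244 0.39668848483526475 0.42290879601080744
sidepc long wall 1 172 -0.23224708557862767 -0.24989739911889636 -0.2211533807861576 2.3139349084910044
sidepc long wall -1 162 -0.3873913523701259 -0.4028826054431053 -0.37573872467900626 2.7598840785495162
sidepc end 1 95 0.6316958302395294 0.6236414120393909 0.6484932689771543
sidepc end -1 105 0.4134939357341407 0.39821304678510017 0.4247330151874315
```

View pics/side11.png

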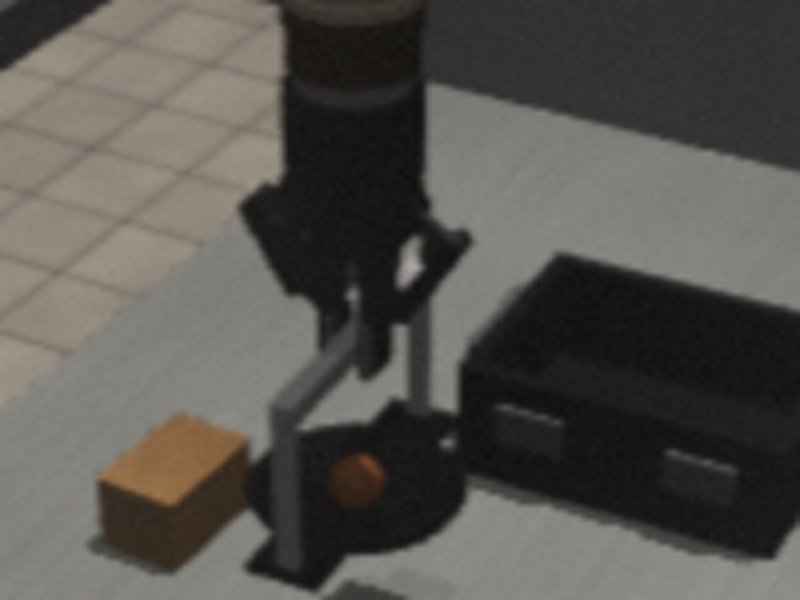

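Ball still in the middle; plate underside about 32 mm above rim height. Planning a smooth translation, then the turn.

```bash
python3 - <<'E'
import numpy as np
t=np.arange(41)/40
v=np.concatenate([(np.arange(12)+.5)/12,np.ones(16),(np.arange(12)[::-1]+.5)/12]); s=np.r_[0,np.cumsum(v)/v.sum()]
for c in range(8):
    k=s[5*c+1:5*c+6]-s[5*c]
    print(c,[(round(-29.94*a,2),round(-7.95*a,2)) for a in k],(k*1.583).round(3).tolist())
E
```

```text
0 [(np.float64(-0.04), np.float64(-0.01)), (np.float64(-0.18), np.float64(-0.05)), (np.float64(-0.4), np.float64(-0.11)), (np.float64(-0.71), np.float64(-0.19)), (np.float64(-1.11), np.float64(-0.3))] [0.002, 0.009, 0.021, 0.038, 0.059]
1 [(np.float64(-0.49), np.float64(-0.13)), (np.float64(-1.07), np.float64(-0.28)), (np.float64(-1.74), np.float64(-0.46)), (np.float64(-2.5), np.float64(-0.66)), (np.float64(-3.34), np.float64(-0.89))] [0.026, 0.057, 0.092, 0.132, 0.177]
2 [(np.float64(-0.94), np.float64(-0.25)), (np.float64(-1.96), np.float64(-0.52)), (np.float64(-3.03), np.float64(-0.8)), (np.float64(-4.1), np.float64(-1.09)), (np.float64(-5.17), np.float64(-1.37))] [0.049, 0.104, 0.16, 0.217, 0.273]
3 [(np.float64(-1.07), np.float64(-0.28)), (np.float64(-2.14), np.float64(-0.57)), (np.float64(-3.21), np.float64(-0.85)), (np.float64(-4.28), np.float64(-1.14)), (np.float64(-5.35), np.float64(-1.42))] [0.057, 0.113, 0.17, 0.226, 0.283]
4 [(np.float64(-1.07), np.float64(-0.28)), (np.float64(-2.14), np.float64(-0.57)), (np.float64(-3.21), np.float64(-0.85)), (np.float64(-4.28), np.float64(-1.14)), (np.float64(-5.35), np.float64(-1.42))] [0.057, 0.113, 0.17, 0.226, 0.283]
5 [(np.float64(-1.07), np.float64(-0.28)), (np.float64(-2.14), np.float64(-0.57)), (np.float64(-3.21), np.float64(-0.85)), (np.float64(-4.23), np.float64(-1.12)), (np.float64(-5.17), np.float64(-1.37))] [0.057, 0.113, 0.17, 0.224, 0.273]
6 [(np.float64(-0.85), np.float64(-0.22)), (np.float64(-1.6), np.float64(-0.43)), (np.float64(-2.27), np.float64(-0.6)), (np.float64(-2.85), np.float64(-0.76)), (np.float64(-3.34), np.float64(-0.89))] [0.045, 0.085, 0.12, 0.151, 0.177]
7 [(np.float64(-0.4), np.float64(-0.11)), (np.float64(-0.71), np.float64(-0.19)), (np.float64(-0.94), np.float64(-0.25)), (np.float64(-1.07), np.float64(-0.28)), (np.float64(-1.11), np.float64(-0.3))] [0.021, 0.038, 0.049, 0.057, 0.059]
```

>>> jog_arm(
  targets=[0.5,-0.04,-0.01,0,0,0,0,0.5,-0.18,-0.05,0,0,0,0,0.5,-0.4,-0.11,0,0,0,0,0.5,-0.71,-0.19,0,0,0,0,0.5,-1.11,-0.3,0,0,0,0],
)

```text
time_s: 25.32
ee_pos: [0.5868, -0.0212, 0.2158]
ee_rot: [[-0.047, 0.999, -0.0], [0.999, 0.047, -0.0], [-0.0, -0.0, -1.0]]
force: [0.5, 0.2, -4.0]
gripper_width: 0.0128
```

>>> jog_arm(
  targets=[0.5,-0.49,-0.13,0,0,0,0,0.5,-1.07,-0.28,0,0,0,0,0.5,-1.74,-0.46,0,0,0,0,0.5,-2.5,-0.66,0,0,0,0,0.5,-3.34,-0.89,0,0,0,0],
)

```text
time_s: 25.95
ee_pos: [0.5794, -0.0553, 0.2158]
ee_rot: [[-0.047, 0.999, 0.0], [0.999, 0.047, -0.0], [-0.0, 0.0, -1.0]]
force: [0.6, 0.0, -2.8]
gripper_width: 0.0125
```

>>> jog_arm(
  targets=[0.5,-0.94,-0.25,0,0,0,0,0.5,-1.96,-0.52,0,0,0,0,0.5,-3.03,-0.8,0,0,0,0,0.5,-4.1,-1.09,0,0,0,0,0.5,-5.17,-1.37,0,0,0,0],
)

```text
time_s: 26.58
ee_pos: [0.5681, -0.1078, 0.2158]
ee_rot: [[-0.047, 0.999, 0.0], [0.999, 0.047, -0.0], [-0.0, 0.0, -1.0]]
force: [0.3, 0.3, -3.1]
gripper_width: 0.0131
```

>>> jog_arm(
  targets=[0.5,-1.07,-0.28,0,0,0,0,0.5,-2.14,-0.57,0,0,0,0,0.5,-3.21,-0.85,0,0,0,0,0.5,-4.28,-1.14,0,0,0,0,0.5,-5.35,-1.42,0,0,0,0],
)

```text
time_s: 27.2
ee_pos: [0.5565, -0.1618, 0.2158]
ee_rot: [[-0.047, 0.999, 0.0], [0.999, 0.047, -0.0], [-0.0, 0.0, -1.0]]
force: [0.1, -0.0, -3.2]
gripper_width: 0.0127
```

>>> jog_arm(
  targets=[0.5,-1.07,-0.28,0,0,0,0,0.5,-2.14,-0.57,0,0,0,0,0.5,-3.21,-0.85,0,0,0,0,0.5,-4.28,-1.14,0,0,0,0,0.5,-5.35,-1.42,0,0,0,0],
)

```text
time_s: 27.82
ee_pos: [0.5448, -0.2159, 0.2158]
ee_rot: [[-0.047, 0.999, -0.0], [0.999, 0.047, -0.0], [-0.0, -0.0, -1.0]]
force: [-0.5, -0.6, -3.8]
gripper_width: 0.0125
```

>>> jog_arm(
  targets=[0.5,-1.07,-0.28,0,0,0,0,0.5,-2.14,-0.57,0,0,0,0,0.5,-3.21,-0.85,0,0,0,0,0.5,-4.23,-1.12,0,0,0,0,0.5,-5.17,-1.37,0,0,0,0],
)

```text
time_s: 28.45
ee_pos: [0.5335, -0.2682, 0.2158]
ee_rot: [[-0.047, 0.999, -0.0], [0.999, 0.047, 0.0], [0.0, -0.0, -1.0]]
force: [-0.2, -0.1, -2.3]
gripper_width: 0.0127
```

>>> jog_arm(
  targets=[0.5,-0.85,-0.22,0,0,0,0,0.5,-1.6,-0.43,0,0,0,0,0.5,-2.27,-0.6,0,0,0,0,0.5,-2.85,-0.76,0,0,0,0,0.5,-3.34,-0.89,0,0,0,0],
)

```text
time_s: 29.08
ee_pos: [0.5263, -0.3016, 0.2158]
ee_rot: [[-0.047, 0.999, 0.0], [0.999, 0.047, 0.0], [0.0, 0.0, -1.0]]
force: [0.4, 0.4, -3.4]
gripper_width: 0.0127
```

>>> jog_arm(
  targets=[0.5,-0.4,-0.11,0,0,0,0,0.5,-0.71,-0.19,0,0,0,0,0.5,-0.94,-0.25,0,0,0,0,0.5,-1.07,-0.28,0,0,0,0,0.5,-1.11,-0.3,0,0,0,0],
)

```text
time_s: 29.7
ee_pos: [0.5239, -0.3125, 0.2158]
ee_rot: [[-0.047, 0.999, -0.0], [0.999, 0.047, 0.0], [0.0, -0.0, -1.0]]
force: [0.5, -0.5, -3.0]
gripper_width: 0.0127
```

```bash
python3 go.py .524 -.3125 .219 2.2; python3 crop.py 12 side 230 50 160;python3 crop.py 12 top 290 110 200
```

```text
t 29.7 pos [ 0.5239 -0.3125  0.2158] yaw 92.69 w 0.0127 F [ 0.5 -0.5 -3. ] M [ 0.03  0.   -0.  ] q [-30.8  26.9  16.9  80.    0.   56.5]
shift cm [-0.    0.01 -0.32] rotvec [-1.0000e-04  0.0000e+00  1.5794e+00] world d [ 0.0001 -0.      0.0032]
29.75
29.8
```

View pics/side12.png

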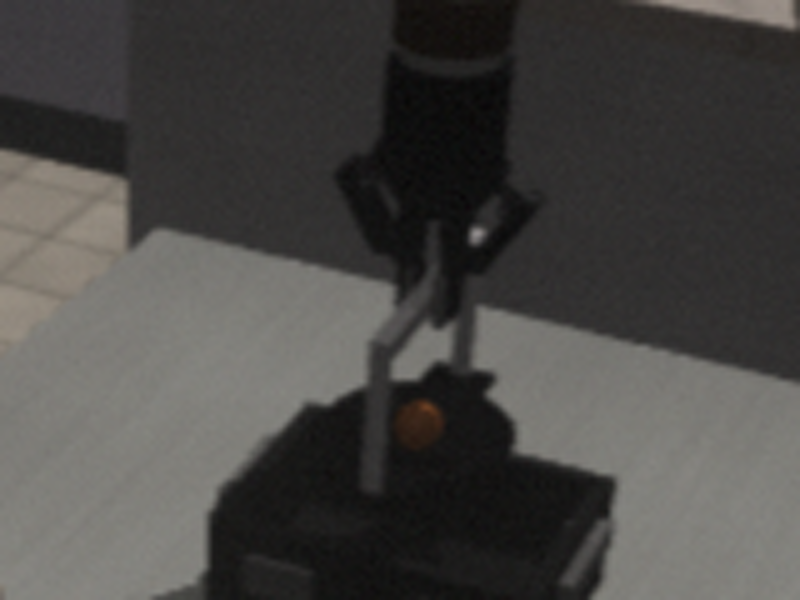

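View pics/top12.png

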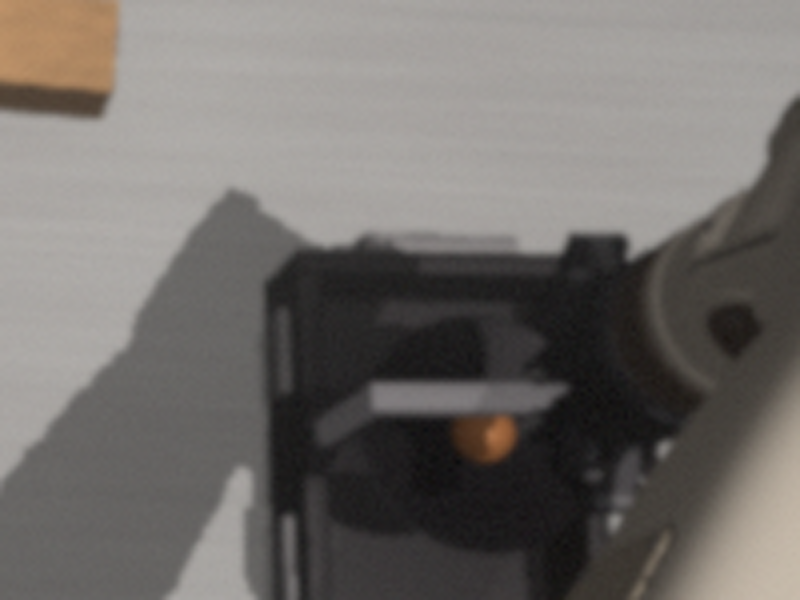

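The plate is over the box with the ball in the middle. Now the smooth quarter turn.

>>> jog_arm(
  targets=[0.5,0,0,0,0,0,0.002,0.5,0,0,0,0,0,0.009,0.5,0,0,0,0,0,0.021,0.5,0,0,0,0,0,0.038,0.5,0,0,0,0,0,0.059],
)

```text
time_s: 30.42
ee_pos: [0.5239, -0.3125, 0.2158]
ee_rot: [[0.013, 1.0, -0.0], [1.0, -0.013, -0.0], [-0.0, -0.0, -1.0]]
force: [0.3, 0.4, -3.4]
gripper_width: 0.0126
```

>>> jog_arm(
  targets=[0.5,0,0,0,0,0,0.026,0.5,0,0,0,0,0,0.057,0.5,0,0,0,0,0,0.092,0.5,0,0,0,0,0,0.132,0.5,0,0,0,0,0,0.177],
)

```text
time_s: 31.05
ee_pos: [0.5239, -0.3125, 0.2158]
ee_rot: [[0.19, 0.982, -0.0], [0.982, -0.19, 0.0], [0.0, -0.0, -1.0]]
force: [-0.4, -0.3, -3.4]
gripper_width: 0.0128
```

>>> jog_arm(
  targets=[0.5,0,0,0,0,0,0.049,0.5,0,0,0,0,0,0.104,0.5,0,0,0,0,0,0.16,0.5,0,0,0,0,0,0.217,0.5,0,0,0,0,0,0.273],
)

```text
time_s: 31.68
ee_pos: [0.5239, -0.3125, 0.2158]
ee_rot: [[0.448, 0.894, 0.0], [0.894, -0.448, -0.0], [-0.0, 0.0, -1.0]]
force: [0.2, 0.3, -3.3]
gripper_width: 0.0131
```

>>> jog_arm(
  targets=[0.5,0,0,0,0,0,0.057,0.5,0,0,0,0,0,0.113,0.5,0,0,0,0,0,0.17,0.5,0,0,0,0,0,0.226,0.5,0,0,0,0,0,0.283],
)

```text
time_s: 32.3
ee_pos: [0.5239, -0.3125, 0.2158]
ee_rot: [[0.68, 0.733, 0.0], [0.733, -0.68, 0.0], [0.0, 0.0, -1.0]]
force: [-1.1, 0.2, -2.4]
gripper_width: 0.0126
```

>>> jog_arm(
  targets=[0.5,0,0,0,0,0,0.057,0.5,0,0,0,0,0,0.113,0.5,0,0,0,0,0,0.17,0.5,0,0,0,0,0,0.226,0.5,0,0,0,0,0,0.283],
)

```text
time_s: 32.92
ee_pos: [0.5239, -0.3125, 0.2158]
ee_rot: [[0.858, 0.514, -0.0], [0.514, -0.858, -0.0], [-0.0, -0.0, -1.0]]
force: [-0.3, -1.4, -4.0]
gripper_width: 0.0129
```

>>> jog_arm(
  targets=[0.5,0,0,0,0,0,0.057,0.5,0,0,0,0,0,0.113,0.5,0,0,0,0,0,0.17,0.5,0,0,0,0,0,0.224,0.5,0,0,0,0,0,0.273],
)

```text
time_s: 33.55
ee_pos: [0.5239, -0.3125, 0.2158]
ee_rot: [[0.965, 0.264, -0.0], [0.264, -0.965, 0.0], [-0.0, -0.0, -1.0]]
force: [0.6, -0.5, -2.7]
gripper_width: 0.0126
```

>>> jog_arm(
  targets=[0.5,0,0,0,0,0,0.045,0.5,0,0,0,0,0,0.085,0.5,0,0,0,0,0,0.12,0.5,0,0,0,0,0,0.151,0.5,0,0,0,0,0,0.177],
)

```text
time_s: 34.17
ee_pos: [0.5239, -0.3125, 0.2158]
ee_rot: [[0.996, 0.091, 0.0], [0.091, -0.996, 0.0], [0.0, -0.0, -1.0]]
force: [-0.0, -0.8, -3.2]
gripper_width: 0.0129
```

>>> jog_arm(
  targets=[0.5,0,0,0,0,0,0.021,0.5,0,0,0,0,0,0.038,0.5,0,0,0,0,0,0.049,0.5,0,0,0,0,0,0.055,0.5,0,0,0,0,0,0.057],
)

```text
time_s: 34.8
ee_pos: [0.5239, -0.3125, 0.2158]
ee_rot: [[0.999, 0.036, -0.0], [0.036, -0.999, -0.0], [-0.0, 0.0, -1.0]]
force: [-0.5, 0.5, -2.6]
gripper_width: 0.0127
```

```bash
python3 go.py .524 -.3125 .219 2.2; python3 crop.py 13 side 230 50 160;python3 crop.py 13 top 290 110 200; python3 - <<'E'
import numpy as np,cv2
for n in("side","top"):
    X=np.load(n+"_now.npy");I=np.load(n+"_img.npy").astype(int)
    near=(abs(X[...,0]-.524)<.13)&(abs(X[...,1]+.3125)<.1)
    o=near&(I[...,0]>I[...,2]*1.6)&(I[...,0]>60)&(X[...,2]>.1)
    print(n,"ball",o.sum(),X[o].mean(0),X[o].min(0),X[o].max(0))
    b=near&(X[...,2]>.215)&(X[...,2]<.255)&(I.min(-1)>70); P=X[b]
    if len(P)>20: print("bar",len(P),cv2.minAreaRect(np.float32(P[:,:2]*1000)),np.median(P[:,2]),P[:,2].max())
E
```

```text
t 34.8 pos [ 0.5239 -0.3125  0.2158] yaw 2.04 w 0.0127 F [-0.5  0.5 -2.6] M [-0.02  0.03 -0.01] q [-30.8  26.9  16.9  80.   -0.  147.1]
shift cm [ 0.01  0.   -0.32] rotvec [ 0.      0.     -0.0028] world d [ 0.0001 -0.      0.0032]
34.85
34.9
side ball 15 [ 0.52262891 -0.31887363  0.1489875 ] [ 0.51421371 -0.35692853  0.13090537] [ 0.5366757  -0.30128556  0.15778748]
bar 99 ((526.755126953125, -307.4548034667969), (175.85211181640625, 22.6412353515625), 3.5663650035858154) 0.24352774557557924 0.2492908913706091
top ball 160 [ 0.52168447 -0.30957885  0.15030387] [ 0.50985881 -0.33385968  0.12294707] [ 0.53766807 -0.27595739  0.2637795 ]
bar 597 ((524.809814453125, -312.2827453613281), (175.99502563476562, 16.1247501373291), 2.3938205242156982) 0.2418131941597086 0.24669084383716042
```

View pics/side13.png

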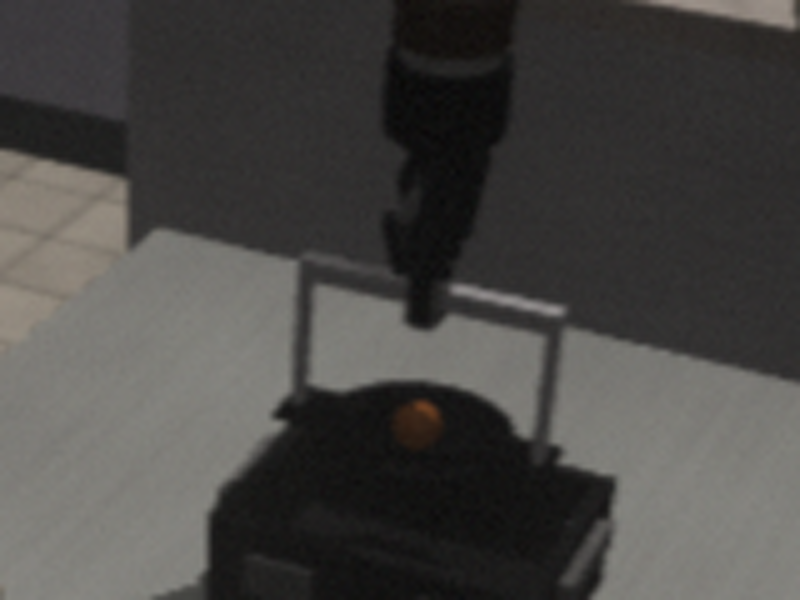

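View pics/top13.png

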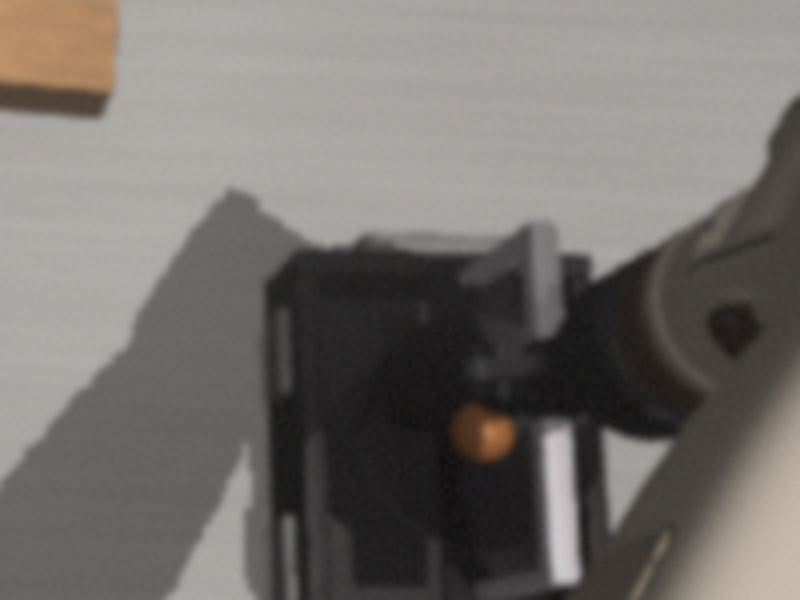

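Quarter turn done. Measured in the same camera, the bar is about 2.6 mm and 1.4 mm off the box centre, so I'll trim gently and let it settle.

>>> jog_arm(
  targets=[0.5,-0.01,0,0,0,0,0,0.5,-0.05,0.02,0,0,0,0,0.5,-0.1,0.04,0,0,0,0,0.5,-0.15,0.07,0,0,0,0,0.5,-0.19,0.09,0,0,0,0],
)

```text
time_s: 35.52
ee_pos: [0.522, -0.3135, 0.2158]
ee_rot: [[0.999, 0.036, -0.0], [0.036, -0.999, -0.0], [-0.0, 0.0, -1.0]]
force: [-0.2, 0.1, -3.2]
gripper_width: 0.0126
```

>>> jog_arm(
  targets=[0.5,-0.01,0.01,0,0,0,0,0.5,-0.01,0.01,0,0,0,0,0.5,-0.01,0.01,0,0,0,0,0.5,-0.01,0.01,0,0,0,0,0.5,-0.01,0.01,0,0,0,0],
)

```text
time_s: 36.15
ee_pos: [0.5219, -0.3135, 0.2158]
ee_rot: [[0.999, 0.036, -0.0], [0.036, -0.999, 0.0], [-0.0, -0.0, -1.0]]
force: [0.6, -0.3, -3.4]
gripper_width: 0.0128
```

>>> jog_arm(
  targets=[0.5,0,0,0,0,0,0,0.5,0,0,0,0,0,0,0.5,0,0,0,0,0,0,0.5,0,0,0,0,0,0,0.5,0,0,0,0,0,0],
)

```text
time_s: 36.78
ee_pos: [0.5219, -0.3136, 0.2158]
ee_rot: [[0.999, 0.036, -0.0], [0.036, -0.999, 0.0], [-0.0, -0.0, -1.0]]
force: [-0.0, -0.2, -3.6]
gripper_width: 0.0128
```

```bash
python3 go.py .522 -.3135 .2158 2.2; python3 crop.py 14 top 290 110 200; python3 shot.py 15 side top; python3 - <<'E'
import numpy as np,cv2
for n in("top",):
    X=np.load(n+"_now.npy");I=np.load(n+"_img.npy").astype(int)
    near=(abs(X[...,0]-.524)<.13)&(abs(X[...,1]+.3125)<.1)
    b=near&(X[...,2]>.215)&(X[...,2]<.255)&(I.min(-1)>70); P=X[b]
    print("bar",len(P),cv2.minAreaRect(np.float32(P[:,:2]*1000)))
    for s in (1,-1):
        l=P[(P[:,0]-.522)*s>.03]; print("z",s,np.median(l[:,2]))
    o=near&(I[...,0]>I[...,2]*1.6)&(I[...,0]>60)&(X[...,2]>.12)&(X[...,2]<.165);print("ball",o.sum(),np.median(X[o],0))
E
```

```text
t 36.77 pos [ 0.5219 -0.3136  0.2158] yaw 2.05 w 0.0128 F [-0.  -0.2 -3.6] M [-0.01  0.04  0.  ] q [-31.   26.8  16.7  79.9   0.  147. ]
shift cm [ 0.01 -0.01  0.  ] rotvec [-0.      0.     -0.0026] world d [ 0.0001  0.0001 -0.    ]
36.825
side nplaced 161 z 0.0604 enc 508.7 266.6 19.9
side nset 155 z 0.0598 enc 582.1 270.5 21.6
side wset 361 z 0.0598 enc 513.7 378.3 28.0
side wplaced 392 z 0.06 enc 438.9 380.4 28.2
top nplaced 240 z 0.0585 enc 507.7 262.9 20.2
top nset 230 z 0.0588 enc 578.3 266.0 20.4
top wset 431 z 0.059 enc 510.5 375.3 27.4
top wplaced 450 z 0.0587 enc 436.5 377.9 27.4
bar 606 ((522.7158203125, -315.2380676269531), (175.54835510253906, 19.329872131347656), 2.2183234691619873)
z 1 0.2419084616134512
z -1 0.24176218902469424
ball 155 [ 0.51965102 -0.30976774  0.14920719]
```

View pics/side15.png

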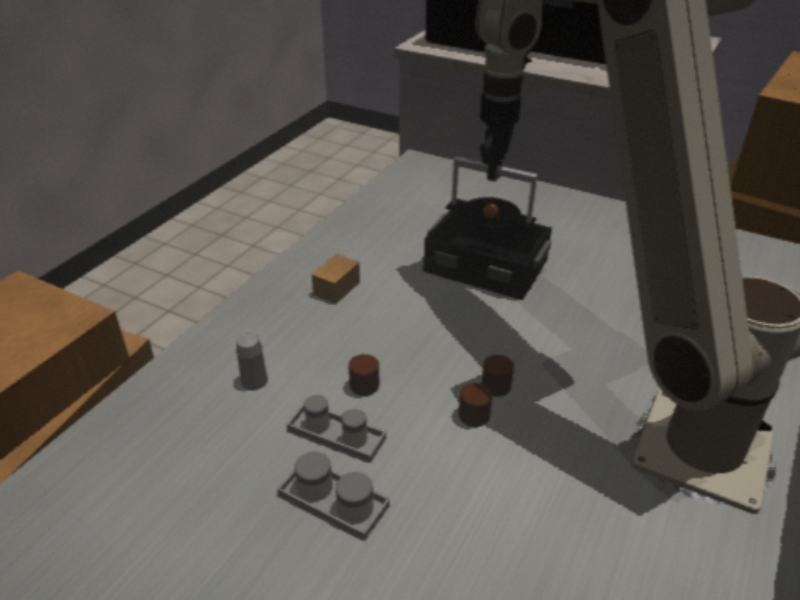

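View pics/top15.png

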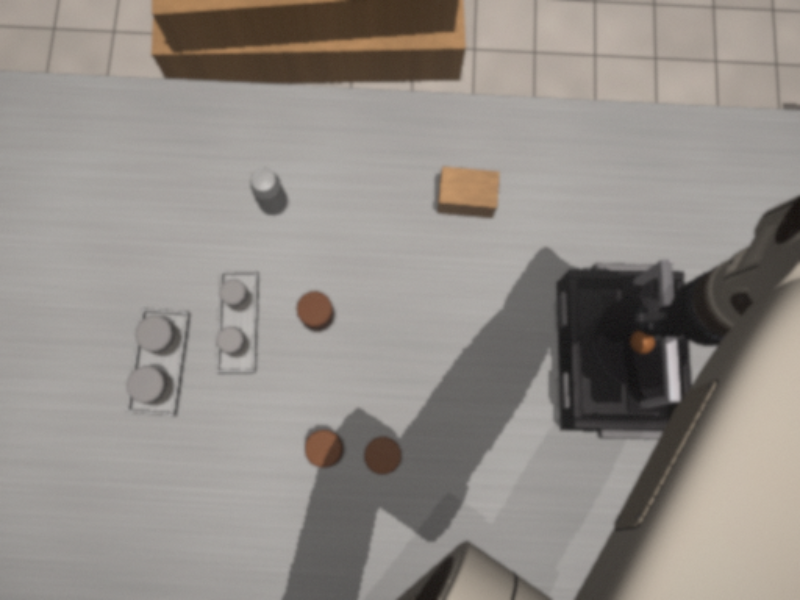

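All four pots stand in their rows. The plate is level, centred and aligned over the box with the ball in the middle, and the shaker, carton and brown pots have not moved. Handing in.

```bash
python3 -c "
from cell import robot
print(robot.hand_in())"
```

```text
the job is handed in; nothing more can be done
None
```

The order is packed and handed in at about 37 s. Both stray pots are in their rows, and the arm is holding the plate over the carrier.

- **Pots:** The narrow and wide stray pots stand upright beside the pots already there, released. All four lids measure 58.5–60 mm, as they should for pots standing on the row floors, and the set pots stayed in place.
- **Plate:** I lifted it by the handle, carried it slowly over the box and turned it about 90.6°. It is held still, with its long way along the box's (2.2° against 2.1–2.2°).
    - **Centring:** In the top camera, the bar is within about 2 mm of the box centre.
    - **Level:** The two ends of the bar agree to 0.2 mm in height.
    - **Height:** The underside is about 32 mm above the rim.
- **Ball:** It is in the middle of the plate in every picture. The last measurement put it within about 6 mm of the centre, though it uses only the ball's visible side.
- **Left alone:** The shaker, carton and brown look-alikes show no movement.

**Disagreements:**
- The two cameras differed by 2–4 mm. I compared them with the known positions of the gripped pots and averaged the results.
- After the turn the bar sat 2.6 mm and 1.4 mm off centre, so I trimmed the position by 2 mm and 1 mm.

No check failed. The reported wrist force never went above about 10 N.

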